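Fit a grinding wheel, collar and keyed cap on an inclined spindle

TASK

Fit the leaning spindle for grinding: slide the stone ring-shaped grinding wheel down onto the flange first, then the steel stepped collar with its wide flange against the wheel, and last the retaining cap with the grip bar. Turn the cap to find the tongue at the spindle's tip so that it drops over it and sits fully home on the collar, let go of everything, and leave the other things on the desk where they are.

Things in the scene. Friction and masses are not known exactly. Their poses are not given: they have to be found in the camera images.
- stand: Stand with the spindle, fast on the desk: base 115 x 90 mm, 12 mm thick; origin at the centre of its underside. From it a steel spindle (18 mm round shaft above a fixed 40 mm flange) leans 30 degrees from vertical, towards the stand's -x side, which faces the robot to within 0.3 rad.
- seat_wheel (a point): Where the wheel's centre must end: on the spindle axis, 8 mm above the face of the flange (that face is 108 mm above the desk at its centre). This point's z axis runs up along the spindle, y is level (across the stand), x is square to both, pointing away from the robot and upward.
- seat_collar (a point): Where the centre of the collar's hub must end: on the spindle axis 25 mm above the flange face, same axes as seat_wheel.
- seat_cap (a point): Where the centre of the cap (half-way up it) must end: on the spindle axis 48.5 mm above the flange face, same axes as seat_wheel. While the tongue is not yet in its slot the cap rides 6 to 7.5 mm too high; left loose like that it tips over towards the robot.
- spindle_tip (a point): Top of the tongue, on the axis 44 mm above the flange face; axes as seat_wheel, not turning with the tongue. The round shaft ends 8 mm lower (2 mm chamfer). Tongue: 16 mm wide, 5 thick, 8 high, top 1.5 mm narrowed to 13.5 x 3.5. Its wide way lies up to 0.6 rad either side of this point's x (about z): not given, look or feel for it. Takes 0.6 Nm to turn.
- wheel_c (a point): Centre of the grinding wheel: a plain grey stone ring lying flat, 56 mm outside diameter, 16 mm thick, bore 20.5 mm; 80 g. z along its axis. Same both ways up.
- collar_c (a point): Centre of the hub of the stepped steel collar, 9 mm above its underside: flange 44 mm diameter, 4 mm thick, below; hub 32 mm diameter, 10 mm high, above (14 mm high in all); bore 20.5 mm; 60 g. Stands flange down; z is up along its axis.
- cap_c (a point): Centre of the dark steel cap, half-way up its 37 mm: round body 42 mm across, 19 high; on it a grip bar 36 mm long (along the cap's x), 12 thick, 18 high. In its underside a bore 20.5 mm wide, 6.5 deep, then a blind slot 9 mm wide, 9.5 deep, parallel to the bar; it takes the tongue either way round. About 150 g.
- wax_block: Bystander, cream block of wax 30 x 44 x 26 mm; origin at the centre of its underside.
- pigment_jar: Bystander, jar 47 mm across, 88 mm high; origin at the centre of its underside.
- figure_05: Bystander, plain upright stone cylinder 53 mm across, 121 mm high, at the right-hand back; origin at the centre of its underside.
Things that resemble listed ones, but are neither listed nor needed, are in the scene too. Of the things shaped like the part that bears cap_c, the dark steel one is meant.

How it is judged:
By the outcome, as a careful person would: the job done as asked, in the order asked, and still so for the second after the job is handed in, with the robot touching nothing.
It also fails if it takes over 72 s, if anything falls off the work surface, if the arm or the gripper's body presses on something with over 40 N, if the wrist force passes 120 N, or if a joint passes its speed limit or range.

ROBOT

A 6-joint arm with a two-finger parallel gripper is mounted at the origin on the work surface; the furniture and walls round the work are solid. World frame = base frame: x ahead of the robot, y to its left, z up, the work surface at z = 0. Lengths are in mm, angles in rad, forces in N, time in s.
With the tool pointing down it reaches from about 350 to 975 mm from the base axis. Payload 7.1 kg.
Tool frame: the origin (TCP) lies between the finger pads; the fingertips stand 19 mm ahead of it and the grasp point (between the pads) is the TCP; y points along the fingers, z is the direction in which the jaws open and shut, and the axes are right-handed (so a half turn about y gives the same grasp; the last joint's range is limited). The gripper opens to 88 mm and grips with 3 to 60 N. Pads are 20 mm wide; open, the fingers measure 115 mm over their backs; the gripper's body (75 mm by 178 mm) begins 61 mm behind the grasp point.
Start: joints at [1.096, 0.423, 1.63, -0, 1.089, -0.019], TCP at [275.08, 561.191, 241.675] pointing down, gripper open.
Joint ranges: [-3, 3], [-0.9, 2.11], [0.09, 2.58], [-1.31, 4.45], [0.11, 2.69], [-2.54, 2.54]. Speed limits (rad/s): [2.39, 2.39, 3.01, 3.14, 3.14, 3.14].

INTERFACE

Orientations are given as a rotation vector (axis times angle).
In Python, from workcell import ctrl gives the robot as it stands.
- The arm moves only by the tool servo_tool, never from a script. Its argument "moves" is text: rows parted by semicolons, each of 6 numbers parted by spaces: the shift along the world's x, y, z in m, then the turn, a rotation vector about the world's x, y, z in degrees. A call has 1 to 8 rows; each row is the pose to reach, as a shift and turn from the pose commanded when the call began; what a row does not reach only later rows make up. A row lasts 1/8 s, in which the tool goes at most 62.5 mm and 10.7 degrees, less where a joint would pass 70% of its speed; a pose out of reach is approached as far as the arm can. A call with a gripper value outside its range is refused whole. "hand" is the closure in counts, from 0 (fully open) to 255 (shut), set as the call begins (left out, the last holds). The fingers move at their own pace and stop on an object; the grip force is fixed at half the most. Time passes only in rows, so rows that repeat a pose let the fingers close. It gives the time, the measured TCP pose, the force and the opening at its end, in the units of the state.
- ctrl.get_obs(): the state, without advancing time (a new reading comes with each control period).
- ctrl.get_image(name): name is "scene" or "top" or "wrist"; returns a dict with "pixels" (400x640x3 uint8, red, green, blue), "depth" (400x640 float32, mm along the optical axis (not along the pixel's ray), 0 where there is no reading), "vertical_fov" (degrees; the focal length in pixels is half the picture's height over the tangent of half this angle, whatever the lens; pixels are square), "cx", "cy" (the principal point, pixels), "xyz" and "attitude" of the camera in the world; the wrist camera has in their place "T_tool_cam" (4x4, takes a point from camera to tool coordinates, whose origin is the TCP and whose axes are the tool frame's). Camera axes: x right, y up, looking along -z (the intrinsics and any distortion apply to the point x, -y, -z); pixel columns grow to the right and rows downward; lengths in mm; the calibration is good to about 2 mm. A picture is of the moment at which its call begins: read the wrist's pose just before it.
- ctrl.close_job(): hands the job in, once; it reports no verdict.
The state is a dict: "t": time; "qpos": joint angles; "qvel": joint speeds; "joint_torque": joint torques, N m; "ee_pos": TCP position; "orientation": TCP orientation; "ft_force": force on the tool from outside, world axes, zero at the start; "moment": the same for the moment, N m; "width": finger opening in mm.
Only numpy, scipy, OpenCV 4.12 (cv2) and the standard library are available. Lean on these libraries where they do the work, as an engineer would, in place of code of your own. Each camera call takes 0.05 s, during which the arm holds its last target.

## Working session

There is one attempt and no reset: what is moved stays moved. The work goes in short steps, Python scripts to look and compute and a tool call to move; the robot and the scene stay as the last step left them, time stands still between calls to the robot, and variables do not carry over. Pictures are saved under pics/ and viewed, and the job is handed in when it is done.

Besides the shell and the picture viewer there is one more tool, called after ">>>" as name(argument=value, ...), one argument or row to a line, values as JSON. servo_tool: Moves the arm, as the interface text tells. Its arguments: {"type":"object","properties":{"moves":{"type":"string"},"hand":{"type":"number"}},"required":["moves"]}

```bash
ls; mkdir -p pics
cat > h.py <<'E'
import numpy as np, cv2, pickle
from scipy.spatial.transform import Rotation as R
def grab(name):
    from workcell import ctrl
    o=ctrl.get_obs(); im=ctrl.get_image(name)
    im=dict(im); im['obs']=o
    return im
def save(im,tag):
    pickle.dump(im,open(f'pics/{tag}.pkl','wb')); cv2.imwrite(f'pics/{tag}.png',im['pixels'][:,:,::-1])
def load(tag): return pickle.load(open(f'pics/{tag}.pkl','rb'))
def crop(tag,u0,v0,u1,v1,out,s=None):
    p=load(tag)['pixels'][v0:v1,u0:u1,::-1]
    s=s or min(800/(u1-u0),600/(v1-v0))
    cv2.imwrite(f'pics/{out}.png',cv2.resize(p,None,fx=s,fy=s,interpolation=cv2.INTER_CUBIC))
E
python3 - <<'E'
from h import *
from workcell import ctrl
print(ctrl.get_obs())
for n in ['scene','top','wrist']:
    im=grab(n); save(im,n+'0')
    print(n,{k:(v if np.size(v)<20 else np.shape(v)) for k,v in im.items() if k!='obs'})
E
```

```text
pics
{'t': 0.0, 'qpos': array([ 1.09602351e+00,  4.23853937e-01,  1.63070716e+00, -2.29491568e-06,
        1.08864711e+00, -1.89718633e-02]), 'qvel': array([-0.00165979, -0.00194847,  0.00071728, -0.00029376, -0.00080266,
       -0.00025007]), 'joint_torque': array([-4.01046127e-03, -5.44615495e+01, -2.73669881e+01,  6.41735131e-02,
        2.26350379e-02, -1.03307100e-04]), 'ee_pos': array([274.82138611, 560.7180175 , 240.88678285]), 'orientation': array([-1.5426571 ,  0.35781056, -0.35718897]), 'ft_force': array([-0.05046041, -1.26492656, -0.44449015]), 'moment': array([-0.05023617,  0.04595631,  0.05031139]), 'width': 88.35554528488385}
scene {'pixels': (400, 640, 3), 'depth': (400, 640), 'vertical_fov': 55.809270129666665, 'cx': 318.50042830671066, 'cy': 195.1166483351182, 'xyz': array([ 75.87921765, 550.38953003, 544.88576719]), 'attitude': array([ 0.35772674, -1.28235237, -2.26044654])}
top {'pixels': (400, 640, 3), 'depth': (400, 640), 'vertical_fov': 48.935674520619926, 'cx': 322.1134236587129, 'cy': 194.61570648081582, 'xyz': array([307.09786226, -61.80388537, 947.10767144]), 'attitude': array([ 0.13933519, -0.15287842, -1.56672976])}
wrist {'pixels': (400, 640, 3), 'depth': (400, 640), 'vertical_fov': 67.54825194390457, 'cx': 327.79916003441286, 'cy': 208.36859453944228, 'T_tool_cam': array([[ 2.90711844e-05, -9.70401268e-01, -2.41498194e-01,
        -6.49881428e+01],
       [-1.02696012e-03,  2.41498038e-01, -9.70400764e-01,
        -1.44695914e+02],
       [ 9.99999472e-01,  2.76219715e-04, -9.89542771e-04,
        -3.67386600e-01],
       [ 0.00000000e+00,  0.00000000e+00,  0.00000000e+00,
         1.00000000e+00]])}
```

View pics/scene0.png

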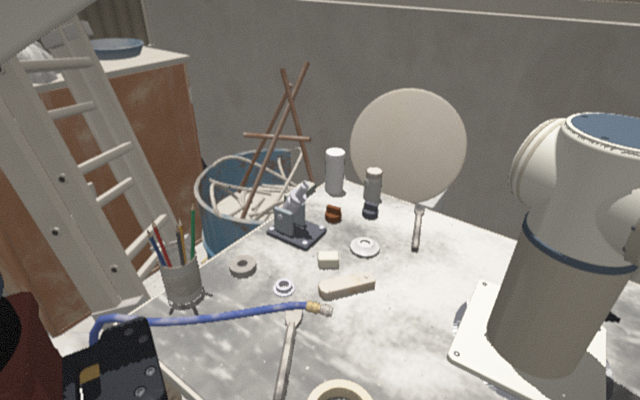

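View pics/top0.png

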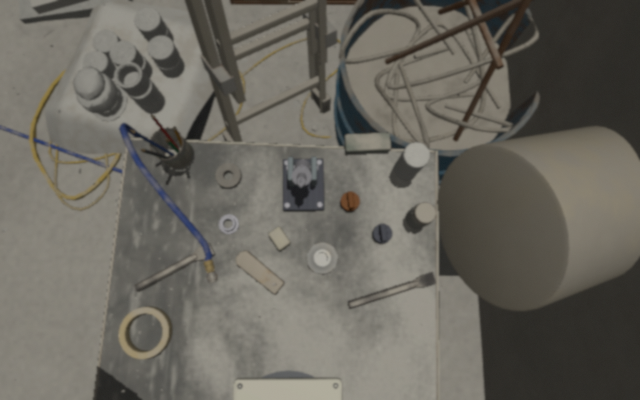

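View pics/wrist0.png

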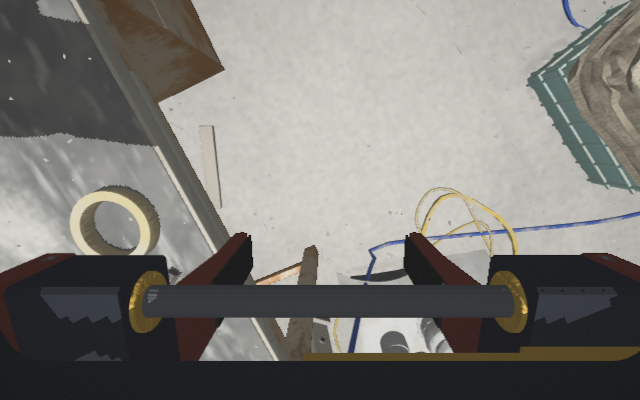

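The top view shows the wheel at about (229,177), the collar at (229,224), the dark cap at (382,233) and an orange decoy cap at (349,202). The stand is at (303,183). Next I'll measure these from depth.

```bash
cat >> h.py <<'E'
def campose(im):
    if 'T_tool_cam' in im:
        o=im['obs']; T=np.eye(4); T[:3,:3]=R.from_rotvec(o['orientation']).as_matrix(); T[:3,3]=o['ee_pos']
        return T@np.array(im['T_tool_cam'])
    T=np.eye(4); T[:3,:3]=R.from_rotvec(im['attitude']).as_matrix(); T[:3,3]=im['xyz']; return T
def foc(im): return 200/np.tan(np.radians(im['vertical_fov'])/2)
def cloud(im):
    f=foc(im); v,u=np.mgrid[0:400,0:640]; d=im['depth'].astype(float)
    P=np.stack([(u-im['cx'])/f*d,-(v-im['cy'])/f*d,-d],-1); T=campose(im)
    W=P@T[:3,:3].T+T[:3,3]; W[d<=0]=np.nan; return W
def proj(im,p):
    T=campose(im); c=T[:3,:3].T@(np.array(p)-T[:3,3]); f=foc(im)
    return im['cx']+f*c[0]/-c[2], im['cy']-f*c[1]/-c[2]
def ray(im,u,v,z):
    f=foc(im);T=campose(im); d=T[:3,:3]@np.array([(u-im['cx'])/f,-(v-im['cy'])/f,-1]); o=T[:3,3]
    return o+d*(z-o[2])/d[2]
E
python3 - <<'E'
from h import *
im=load('top0'); W=cloud(im)
for n,(u,v) in dict(desk=(250,320),desk2=(400,180),desk3=(170,230),wheel=(229,168),wheel2=(229,186),wheelL=(220,177),collar=(221,224),cap=(382,233),ocap=(349,202),white=(322,258),wax=(279,238),tip=(303,175),jar=(424,212),fig=(416,152)).items():
    print(n,np.round(W[v,u],1))
for n,(u0,v0,u1,v1) in dict(wheel=(212,160,248,196),collar=(214,210,244,240),cap=(368,220,396,248)).items():
    w=W[v0:v1,u0:u1].reshape(-1,3); w=w[np.isfinite(w[:,2])]
    s=w[w[:,2]>6]; print(n,len(s),s.min(0).round(1),s.max(0).round(1),((s.min(0)+s.max(0))/2).round(1),np.median(s[:,2]).round(1))
crop('top0',200,140,440,290,'t1')
E
```

```text
desk [220.3  80.    1. ]
desk2 [ 519.2 -243.2   -4.4]
desk3 [407.6 256.9   2.1]
wheel [541.6 132.8  14.9]
wheel2 [501.5 131.3  15. ]
wheelL [521.4 151.5  15.3]
collar [418.8 144.8  16.7]
cap [ 397.3 -193.9   37.7]
ocap [ 462.1 -126.1   40. ]
white [347.2 -69.6  11.6]
wax [388.1  20.4  25.9]
tip [499.4 -32.5 128.2]
jar [ 433.5 -270.3   90.2]
fig [ 547.  -252.3  121.8]
wheel 463 [499.2 106.9   6.4] [554.2 160.5  21.7] [526.7 133.7  14.1] 15.5
collar 130 [402.7 114.6   6. ] [439.5 151.4  18.2] [421.1 133.   12.1] 13.6
cap 312 [ 380.  -218.1    8.8] [ 420.6 -177.4   40.6] [ 400.3 -197.8   24.7] 20.4
```

View pics/t1.png

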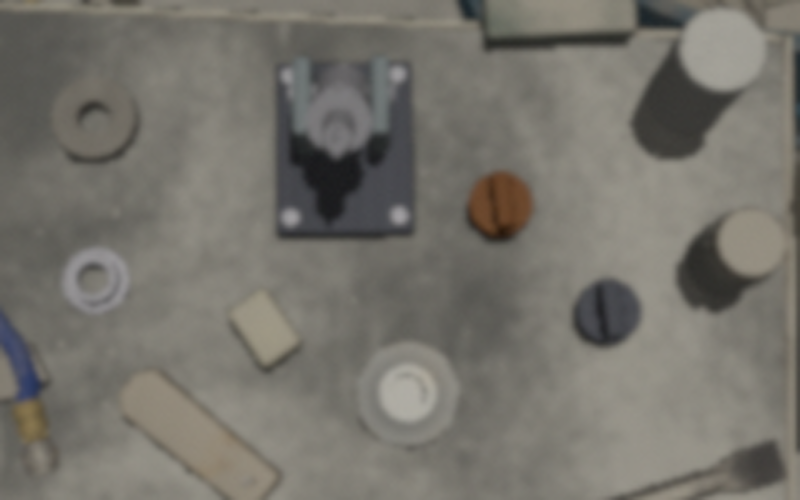

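The top view is soft but gives coarse positions that agree with the heights in the task. Next I'll check the tool axes.

```bash
cat >> h.py <<'E'
import json
def setcmd(p,rv): json.dump([list(map(float,p)),list(map(float,rv))],open('cmd.json','w'))
def cmd():
    p,r=json.load(open('cmd.json')); return np.array(p),R.from_rotvec(r)
def applied(row): # row: m, deg -> update command
    p,r=cmd(); row=np.array(row,float); setcmd(p+row[:3]*1000,(R.from_rotvec(np.radians(row[3:]))*r).as_rotvec())
def to(p,Rm,frm=None):
    "print row to reach pose"
    cp,cr=frm or cmd(); d=(R.from_matrix(Rm)*cr.inv()).as_rotvec(degrees=True)
    print('row',np.round((np.array(p)-cp)/1000,4),np.round(d,2),'| mm',np.linalg.norm(p-cp).round(1),'deg',np.linalg.norm(d).round(1))
def toolR(y,z):
    y=np.array(y,float);y/=np.linalg.norm(y);z=np.array(z,float);z=z-y*(z@y);z/=np.linalg.norm(z)
    return np.column_stack([np.cross(y,z),y,z])
E
python3 - <<'E'
from h import *
r=R.from_rotvec([-1.5426571 ,  0.35781056, -0.35718897]); print(r.as_matrix().round(3))
setcmd([275.08,561.191,241.675],r.as_rotvec())
# rotated straight: x_tool=world x ; y=-Z; z=+Y
M=toolR([0,0,-1],[0,1,0]);print(M)
to([480,140,240],M)
E
```

```text
[[ 0.898 -0.001  0.44 ]
 [-0.44  -0.001  0.898]
 [-0.    -1.    -0.002]]
[[ 1.  0.  0.]
 [-0.  0.  1.]
 [ 0. -1.  0.]]
row [ 0.2049 -0.4212 -0.0017] [ 9.000e-02 -2.000e-02  2.612e+01] | mm 468.4 deg 26.1
```

>>> servo_tool(
  moves="0.01 -0.06 0 0 0 3.3;0.02 -0.12 0 0 0 6.6;0.03 -0.18 0 0 0 9.9;0.04 -0.24 0 0 0 13.2;0.05 -0.3 0 0 0 16.5;0.06 -0.36 0 0 0 19.8;0.07 -0.42 0 0 0 23.1;0.08 -0.48 0 0 0 26.1",
)

```text
t: 1.15
ee_pos: [355.1, 79.4, 241.9]
orientation: [-1.571, -0.002, 0.001]
ft_force: [2.1, 0.1, -0.2]
width: 88.3
```

>>> servo_tool(
  moves="0.015 -0.06 0 0 0 0;0.015 -0.08 0 0 0 0;0.015 -0.08 0 0 0 0;0.015 -0.08 0 0 0 0",
)

```text
t: 1.65
ee_pos: [369.9, 1.7, 241.6]
orientation: [-1.571, 0.0, 0.0]
ft_force: [0.1, 0.7, 0.0]
width: 87.3
```

Run:
```python
from h import *
applied([.095,-.56,0,0,0,26.1])
im=grab('wrist'); save(im,'w1'); print(im['obs']['ee_pos'],im['obs']['orientation'],im['obs']['qpos'],im['obs']['t'],cmd()[0],cmd()[1].as_rotvec(),im['obs']['ft_force'])
```

```text
[369.90546949   1.71671671 241.58864034] [-1.57056616e+00  4.14545096e-04  3.54659683e-05] [-2.77092991e-02  3.26196908e-02  2.15289403e+00  2.71877908e-04
  9.56371688e-01 -1.59842106e+00] 1.65 [370.08    1.191 241.675] [-1.57241162e+00  2.33931657e-04 -1.88622756e-04] [0.12191371 0.66746315 0.03491844]
```

View pics/w1.png

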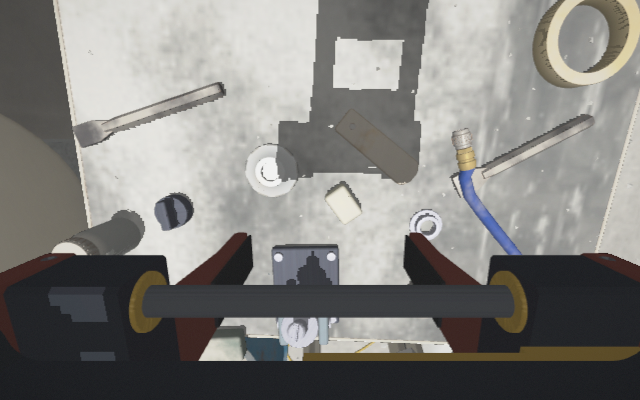

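The wrist view is turned: image up points towards the robot. It shows the cap at (174,211), the collar at (427,224), and the stand at (305,265), partly hidden by the gripper. I'll estimate the spindle from the top cloud and work out a viewing pose along its axis.

Run:
```python
from h import *
im=load('top0'); W=cloud(im); w=W[150:215,275:335].reshape(-1,3)
for lo,hi in [(5,25),(100,115),(115,125),(125,135),(135,145),(145,160)]:
    s=w[(w[:,2]>lo)&(w[:,2]<hi)]
    if len(s): print(lo,hi,len(s),s.min(0).round(),s.max(0).round(),s.mean(0).round(1))
# yaw of base from corner plate (dark) 
s=w[(w[:,2]>6)&(w[:,2]<20)][:,:2].astype(np.float32); print(cv2.minAreaRect(s))
for s_ in ['scene0']:
    i=load(s_); print(proj(i,[500,-30,146]))
crop('scene0',255,170,345,250,'s1')
crop('top0',275,150,335,215,'t2')
```

```text
5 25 1399 [450. -74.   5.] [566.  16.  24.] [491.1 -30.2  12. ]
100 115 169 [487. -48. 100.] [521. -10. 115.] [503.9 -29.7 108.9]
115 125 57 [496. -44. 115.] [520. -15. 125.] [511.7 -29.9 117.3]
125 135 17 [479. -37. 127.] [502. -21. 135.] [495.1 -29.5 131.1]
135 145 56 [475. -37. 135.] [496. -22. 145.] [485.8 -29.3 139.6]
145 160 16 [476. -32. 145.] [490. -28. 150.] [483.  -29.5 147.2]
((507.7904968261719, -29.35327911376953), (115.53633880615234, 89.34407043457031), 0.8261896967887878)
(np.float64(298.8517661006126), np.float64(180.2375023256448))
```

View pics/s1.png

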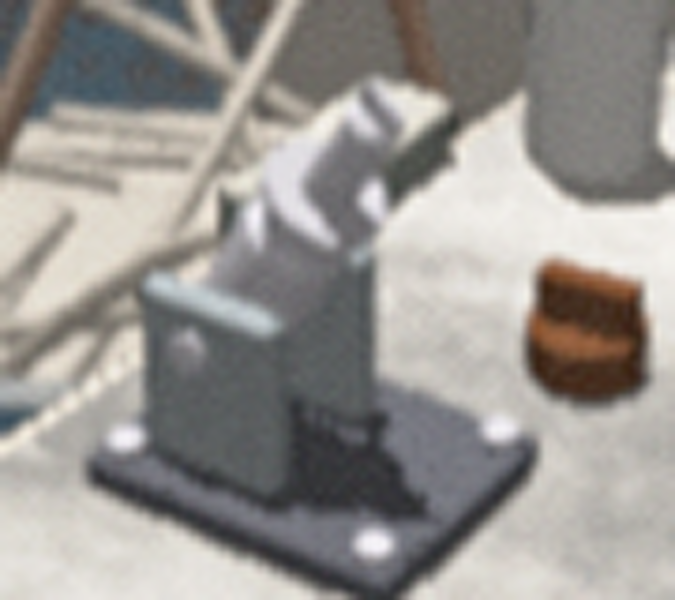

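View pics/t2.png

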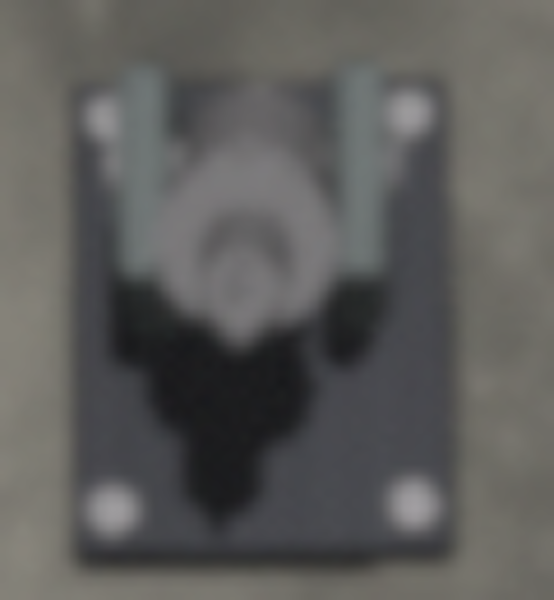

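>>> servo_tool(
  moves="0.025 -0.01 0 0 -10 0;0.05 -0.02 -0.013 0 -20 0;0.073 -0.031 -0.026 0 -30 0;0.073 -0.031 -0.026 0 -30 0;0.073 -0.031 -0.026 0 -30 0",
)

```text
t: 2.33
ee_pos: [443.1, -28.6, 215.9]
orientation: [-1.53, -0.408, -0.407]
ft_force: [-0.6, -0.3, 0.1]
width: 88.0
```

Run:
```python
from h import *
applied([.073,-.031,-.026,0,-30,0])
im=grab('wrist'); save(im,'w2'); print(im['obs']['ee_pos'],im['obs']['orientation'],im['obs']['qpos'],im['obs']['t'],cmd()[0],cmd()[1].as_rotvec(),im['obs']['ft_force'])
print(proj(im,[483,-29.5,146]),proj(im,[505,-29.5,108]))
crop('w2',240,130,420,265,'w2c')
```

```text
[443.05190935 -28.64404683 215.87652482] [-1.53004424 -0.40814404 -0.40668836] [-0.13742534  0.04417251  2.34457081  0.29118144  0.24725364 -1.97342103] 2.325 [443.08  -29.809 215.675] [-1.53306205 -0.40990483 -0.41097985] [-0.5702233  -0.27984528  0.10344993]
(np.float64(327.0043188518427), np.float64(218.692713743812)) (np.float64(326.9870236305866), np.float64(205.82865216302665))
```

View pics/w2.png

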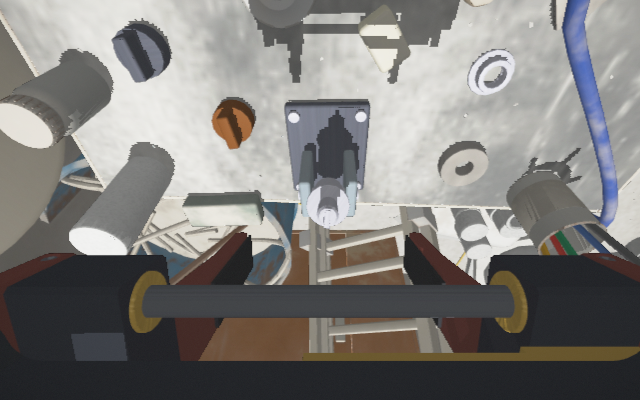

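View pics/w2c.png

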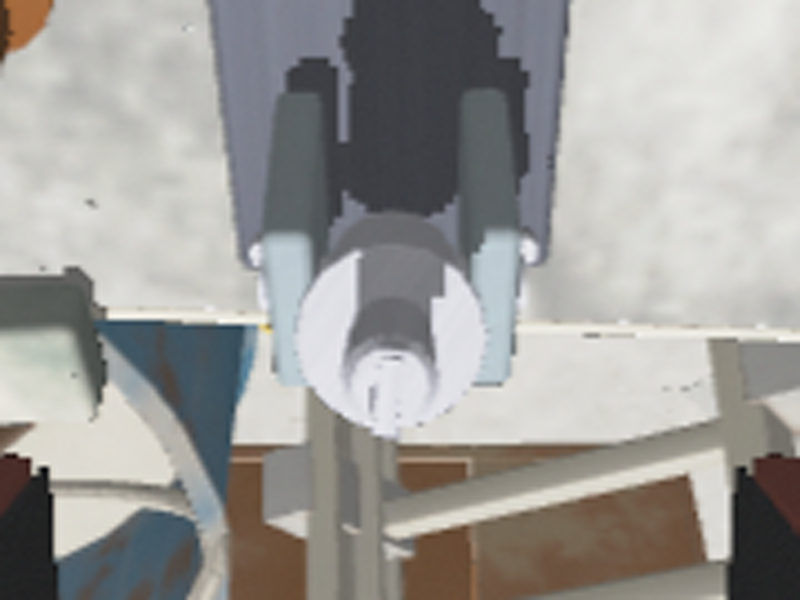

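The spindle is centred in view. The flange disc is at about (328,206), and the tongue is a bright vertical strip near (327,217), both within 1 px of the prediction. I'll refine with the depth cloud and move closer to read the tongue.

Run:
```python
from h import *
im=load('w2'); W=cloud(im)
a=np.array([-.5,-.5*.014,.866]); a/=np.linalg.norm(a)
F=np.array([505,-29.5,108.]); 
w=W.reshape(-1,3); w=w[np.isfinite(w[:,0])]
d=w-F; h=d@a; rr=np.linalg.norm(d-np.outer(h,a),axis=1)
s=w[(abs(h)<4)&(rr<19)&(rr>11)]
print(len(s)); c=s.mean(0); u,S,vt=np.linalg.svd(s-c); n=vt[2]*np.sign(vt[2][2]); print('n',n.round(4),'tilt',np.degrees(np.arccos(n[2])),'yaw',np.degrees(np.arctan2(n[1],n[0])),S/len(s)**.5)
print('face z at axis', c, 'h mean',((s-F)@a).mean())
# flange outline edges in frame
xa=np.cross([0,1,0],a); ya=np.cross(a,xa)
sel=(abs(h)<4)&(rr<26); q=np.c_[d@xa,d@ya][sel]; print('flange ext',q.min(0),q.max(0))
for lo,hi in [(15,34),(36.5,44),(42,50)]:
    sel=(h>lo)&(h<hi)&(rr<14); q=np.c_[d@xa,d@ya,h][sel]; print(lo,len(q),q.min(0).round(1),q.max(0).round(1),q.mean(0).round(1))
sel=(abs(d[:,1])>20)&(abs(d[:,1])<36)&(abs(d[:,0])<40)&(d[:,2]>-60); q=w[sel]; print('cheek',q.min(0),q.max(0))
```

```text
688
n [-0.4989 -0.0062  0.8667] tilt 29.927959494412885 yaw -179.29025505263414 [11.92043803  9.58922458  0.67736552]
face z at axis [500.72079044 -29.42140343 108.34921349] h mean 2.441467378727174
flange ext [-20.69130013 -19.24649534] [18.08787788 20.24734076]
15 97 [-9.6 -8.7 15.1] [-1.   8.6 34. ] [-7.7  0.4 25. ]
36.5 236 [-9.5 -7.8 36.5] [ 7.7  8.3 44. ] [-1.5  0.3 38.4]
42 137 [-8.9 -2.8 43.2] [ 7.7  3.4 48. ] [-1.2  0.4 45.7]
cheek [503.11757798 -61.50562272  48.37274612] [544.68615814   3.73244041 108.55819858]
```

Run:
```python
from h import *
im=load('w2'); W=cloud(im)
def fit(im,W,box,zlo,zhi):
    u0,v0,u1,v1=box; w=W[v0:v1,u0:u1].reshape(-1,3); w=w[np.isfinite(w[:,0])]
    s=w[(w[:,2]>zlo)&(w[:,2]<zhi)]; (c,r)=cv2.minEnclosingCircle(s[:,:2].astype(np.float32)); print(len(s),np.round(c,1),round(r,1),s[:,2].mean().round(2),((s.min(0)+s.max(0))/2).round(1))
    desk=w[(w[:,2]<6)]; print('desk z',np.median(desk[:,2]))
fit(im,W,(430,130,500,195),13,20)
fit(im,W,(455,40,530,110),8,20)
fit(im,W,(100,10,180,90),33,45)
w1=load('w1');W1=cloud(w1)
print('w1'); fit(w1,W1,(405,200,448,245),10,20); fit(w1,W1,(145,185,200,235),33,45);fit(w1,W1,(145,185,200,235),14,24)
tp=load('top0'); print(ray(tp,227.9,175.1,16),ray(tp,200+96*.3,140+279*.3,14), ray(tp,200+606*.3,140+312*.3,37))
crop('w2',430,30,540,195,'w2w')
```

```text
1328 [528.1 133.9] 28.4 17.61 [527.8 133.8  16.5]
desk z 2.072108143695573
741 [422.3 131.1] 16.4 14.34 [422.3 130.8  13. ]
desk z 2.0715254782743955
760 [ 401.  -197.4] 18.6 37.86 [ 401.  -197.8   36.9]
desk z 1.66576402894367
w1
285 [422.6 130.9] 16.1 14.93 [422.  130.9  13.8]
desk z 2.034101122294544
338 [ 400.9 -197.8] 18.3 37.8 [ 400.8 -197.7   36.8]
desk z 1.6218697319999364
466 [ 400.8 -198.1] 21.2 19.95 [ 401.4 -198.1   19. ]
desk z 1.6218697319999364
[525.4705819  134.36380263  16.        ] [419.71915309 128.84576285  14.        ] [ 396.08871913 -193.53287616   37.        ]
```

View pics/w2w.png

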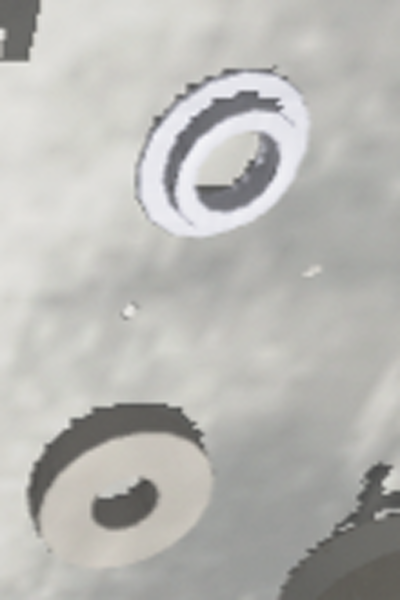

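Run:
```python
from h import *
im=load('w2'); W=cloud(im); w=W.reshape(-1,3); w=w[np.isfinite(w[:,0])]
s=w[(w[:,1]>25)&(w[:,1]<75)&(w[:,2]>20)&(w[:,0]<600)&(w[:,0]>350)]; print('behind',len(s))
for n in ['w2','top0']:
    w=cloud(load(n)).reshape(-1,3); w=w[np.isfinite(w[:,0])]
    s=w[(w[:,1]>165)&(w[:,1]<300)&(w[:,2]>8)&(w[:,2]<200)&(w[:,0]<640)&(w[:,0]>350)]; print('cup',len(s),s.min(0),s.max(0))
    s2=s[s[:,1]<205]; print(len(s2), s2.min(0) if len(s2) else 0, s2.max(0) if len(s2) else 0)
w=cloud(im).reshape(-1,3)
for lo,hi in [(-62,-50),(-8,4)]:
    s=w[(w[:,1]>lo)&(w[:,1]<hi)&(w[:,0]>490)&(w[:,0]<560)&(w[:,2]>70)]; 
    print('cheek',len(s),[(x,s[abs(s[:,0]-x)<3][:,2].max().round()) for x in range(495,560,8) if (abs(s[:,0]-x)<3).any()])
M=toolR([0,0,-1],[0,1,0]); to([527.5,134,100],M)
```

```text
behind 8479
cup 9382 [358.10843849 165.00839225   8.02554691] [608.91302087 299.92561114 149.88756915]
1790 [358.10843849 165.00839225   8.25971322] [421.82372919 204.96285933  36.39885836]
cup 2183 [350.32048881 165.03522388   8.01671538] [611.81524664 299.19426148 193.68073377]
316 [350.32048881 165.03522388   8.27794397] [416.70384812 204.96081804  40.03895613]
cheek 263 [(503, np.float64(75.0)), (511, np.float64(76.0)), (519, np.float64(76.0)), (527, np.float64(76.0)), (535, np.float64(75.0)), (543, np.float64(76.0)), (551, np.float64(76.0))]
cheek 282 [(503, np.float64(75.0)), (511, np.float64(76.0)), (519, np.float64(76.0)), (527, np.float64(76.0)), (535, np.float64(76.0)), (543, np.float64(76.0)), (551, np.float64(75.0))]
row [ 0.0844  0.1638 -0.1157] [ 0.09 30.    0.04] | mm 217.6 deg 30.0
```

Run:
```python
from h import *
for n in ['w2','top0','scene0']:
    w=cloud(load(n)).reshape(-1,3); w=w[np.isfinite(w[:,0])]
    for z0,z1 in [(8,40),(40,75),(75,110),(110,150),(150,220)]:
        s=w[(w[:,1]>180)&(w[:,1]<330)&(w[:,2]>z0)&(w[:,2]<z1)&(w[:,0]<640)&(w[:,0]>470)]
        if len(s)>3: print(n,z0,len(s),np.percentile(s,1,axis=0).round(),np.percentile(s,99,axis=0).round())
```

```text
w2 8 2281 [471. 212.   9.] [590. 328.  39.]
w2 40 2032 [542. 212.  40.] [608. 277.  75.]
w2 75 2130 [543. 212.  75.] [608. 278. 109.]
w2 110 465 [538. 215. 110.] [561. 258. 148.]
top0 8 626 [471. 213.   8.] [606. 329.  40.]
top0 40 459 [541. 212.  40.] [607. 278.  75.]
top0 75 386 [541. 212.  75.] [607. 277. 109.]
top0 110 181 [537. 213. 110.] [610. 281. 149.]
top0 150 100 [533. 207. 150.] [611. 286. 193.]
scene0 8 933 [472. 225.   8.] [583. 329.  39.]
scene0 40 833 [540. 215.  40.] [606. 279.  75.]
scene0 75 679 [541. 214.  75.] [606. 279. 108.]
scene0 110 369 [537. 214. 110.] [609. 285. 149.]
scene0 150 190 [533. 209. 150.] [610. 287. 192.]
```

The pencil cup starts at x>541, y>207, so the gripper body would hit it if the jaws opened along y. I'll grip the wheel with the tool yawed +45°.

Run:
```python
from h import *
c=np.sqrt(.5); M=toolR([0,0,-1],[-c,c,0]); to([528,134,70],M)
```

```text
row [ 0.0849  0.1638 -0.1457] [-11.69  28.46  43.99] | mm 235.1 deg 53.7
```

>>> servo_tool(
  moves="0.014 0.03 0 -1.95 4.74 7.33;0.028 0.06 0 -3.9 9.49 14.66;0.042 0.09 0 -5.85 14.23 22;0.056 0.12 -0.04 -7.8 18.97 29.33;0.07 0.15 -0.09 -9.74 23.72 36.66;0.085 0.164 -0.146 -11.69 28.46 43.99;0.085 0.164 -0.146 -11.69 28.46 43.99;0.085 0.164 -0.146 -11.69 28.46 43.99",
)

```text
t: 3.38
ee_pos: [528.3, 134.4, 70.8]
orientation: [-1.482, -0.613, 0.613]
ft_force: [-0.7, 0.4, 0.8]
width: 88.1
```

Run:
```python
from h import *
applied([.085,.164,-.146,-11.69,28.46,43.99])
im=grab('wrist'); save(im,'w3'); o=im['obs'];print(o['ee_pos'],o['qpos'],cmd()[0],o['t'])
W=cloud(im); w=W.reshape(-1,3); w=w[np.isfinite(w[:,0])]; s=w[(w[:,2]>14)&(w[:,2]<21)&(np.hypot(w[:,0]-528,w[:,1]-134)<34)]
print(len(s),cv2.minEnclosingCircle(s[:,:2].astype(np.float32)),s[:,2].mean())
```

```text
[528.27438969 134.37144075  70.79759183] [ 2.26883595e-01  5.65277613e-01  1.89912665e+00  1.07928643e-03
  6.77549248e-01 -2.12918357e+00] [528.08  134.191  69.675] 3.375
4109 ((528.4121704101562, 134.51937866210938), 27.986242294311523) 17.579900141796916
```

View pics/w3.png

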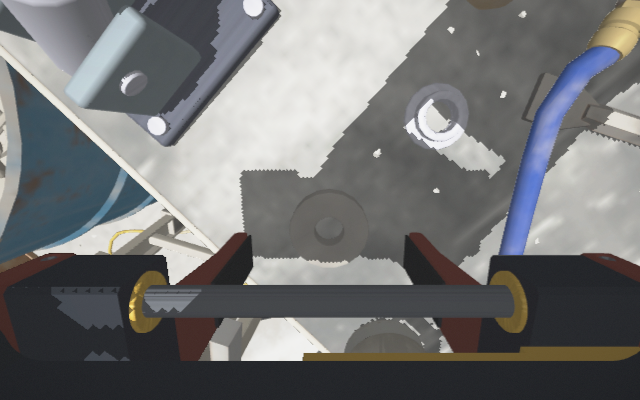

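>>> servo_tool(
  moves="0 0 -0.03 0 0 0;0 0 -0.048 0 0 0;0 0 -0.048 0 0 0",
)

```text
t: 3.8
ee_pos: [528.0, 133.8, 22.8]
orientation: [-1.481, -0.613, 0.613]
ft_force: [0.1, -1.1, 0.5]
width: 87.8
```

>>> servo_tool(
  moves="0 0 0 0 0 0;0 0 0 0 0 0;0 0 0 0 0 0;0 0 0 0 0 0;0 0 0 0 0 0;0 0 0 0 0 0",
  hand=255,
)

```text
t: 4.55
ee_pos: [528.3, 134.3, 22.0]
orientation: [-1.481, -0.614, 0.614]
ft_force: [-0.5, 0.4, 5.4]
width: 55.3
```

Gripped at 55.3 mm (56 expected). I'll lift it and work out the approach pose above the spindle tip.

```bash
cat >> h.py <<'E'
F=np.array([503.,-29.2,108.]); psi=np.radians(.75)
sx=np.array([np.cos(psi),np.sin(psi),0]); a=-.5*sx+np.array([0,0,np.sqrt(.75)]); sy=np.array([-np.sin(psi),np.cos(psi),0]); xa=np.cross(sy,a)
def spR(turn=0): # tool aligned with spindle; turn (deg) about a
    z=R.from_rotvec(a*np.radians(turn)).apply(sy); return toolR(-a,z)
E
python3 - <<'E'
from h import *
applied([0,0,-.048,0,0,0])
print(a,xa)
applied([0,0,.15,0,0,0])
to(F+90*a,spR())
E
```

```text
[-0.49995716 -0.0065448   0.8660254 ] [0.86595121 0.01133592 0.5       ]
row [-0.0701 -0.164   0.0143] [ 11.95 -28.32 -43.22] | mm 178.9 deg 53.0
```

>>> servo_tool(
  moves="0 0 0.06 0 0 0;0 0 0.12 0 0 0;-0.012 -0.027 0.165 1.99 -4.72 -7.2;-0.024 -0.055 0.165 3.98 -9.44 -14.41;-0.035 -0.082 0.165 5.98 -14.16 -21.61;-0.047 -0.109 0.165 7.97 -18.88 -28.81;-0.058 -0.137 0.165 9.96 -23.6 -36.02;-0.07 -0.164 0.164 11.95 -28.32 -43.22",
)

```text
t: 5.55
ee_pos: [458.0, -29.4, 185.8]
orientation: [-1.527, -0.421, -0.397]
ft_force: [0.3, 0.4, -0.6]
width: 55.5
```

>>> servo_tool(
  moves="0 0 0 0 0 0;0 0 0 0 0 0",
)

```text
t: 5.8
ee_pos: [459.5, -28.1, 186.0]
orientation: [-1.526, -0.424, -0.39]
ft_force: [-0.2, 0.2, -1.1]
width: 55.6
```

Run:
```python
from h import *
applied([-.07,-.164,.014,11.95,-28.32,-43.22])
im=grab('wrist'); save(im,'w4'); o=im['obs'];print(o['ee_pos'],o['orientation'],o['qpos'],cmd()[0],cmd()[1].as_rotvec(),o['t'],o['ft_force'])
print(proj(im,F+90*a-13.7*a),proj(im,F+44*a),proj(im,F))
crop('w4',230,150,430,300,'w4c')
```

```text
[459.49888644 -28.1056236  186.0110726 ] [-1.52580497 -0.42416982 -0.39046122] [-0.13701709  0.14561294  2.33912695  0.51086921  0.16270975 -2.21417832] [458.08  -29.809 185.675] [-1.5280755  -0.42013739 -0.40012126] 5.8 [-0.24269759  0.2462855  -1.1023403 ]
(np.float64(325.5792965169903), np.float64(249.6338320404625)) (np.float64(325.65342471681595), np.float64(231.5750947037109)) (np.float64(325.723489817037), np.float64(214.50618915438278))
```

View pics/w4c.png

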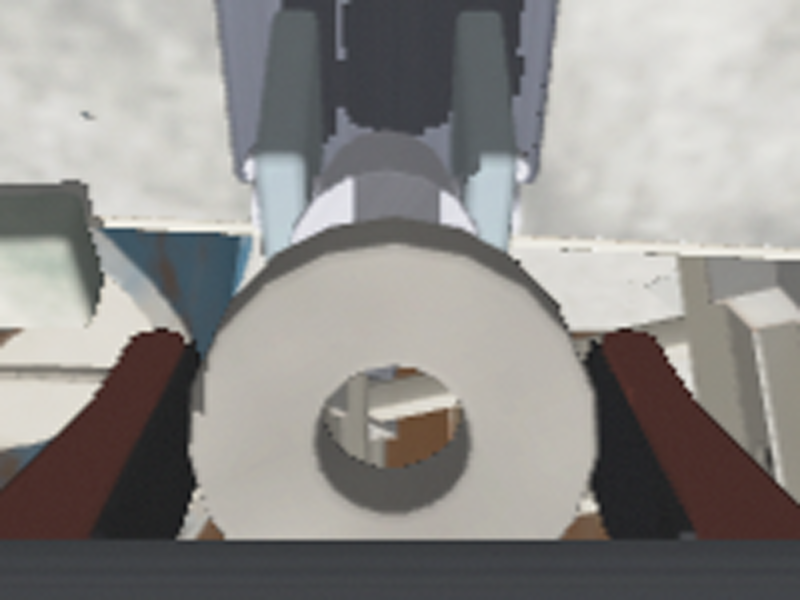

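The wheel is held square, with its bore over the tip in the view at about (328,257). However, q5 is 0.163 and its limit is 0.11, so I'll fit the kinematics before descending.

```bash
cat > kin.py <<'E'
from h import *
from scipy.optimize import least_squares
def fk(q,p):
    # p: r0,z0,L1,L2,d,lat,e
    r0,z0,L1,L2,d,lat,e,*b=p
    Rz=lambda t:R.from_euler('z',t); Ry=lambda t:R.from_euler('y',t)
    A=Rz(q[0]); P=A.apply([r0,0,z0]); A=A*Ry(q[1]); P=P+A.apply([0,lat,L1]); A=A*Ry(q[2]); P=P+A.apply([e,0,L2])
    A=A*Rz(q[3])*Ry(q[4])*Rz(q[5]); P=P+A.apply([0,0,d])
    return P,A  # A z axis = tool y direction
E
cat > fitk.py <<'E'
from kin import *
D=[]
s=load('top0')['obs'];D.append((s['qpos'],s['ee_pos'],s['orientation']))
for n in ['w1','w2','w3','w4']:
    o=load(n)['obs']; D.append((o['qpos'],o['ee_pos'],o['orientation']))
def res(p): 
    return np.concatenate([fk(q,p)[0]-x for q,x,_ in D])
b=None
for L1 in (300,425,500):
  for e in (0,):
    r=least_squares(res,[0,150,L1,400,250,10,e]); 
    if b is None or r.cost<b.cost: b=r
print(b.cost,b.x.round(1)); print(b.fun.round(1).reshape(-1,3))
np.save('kin.npy',b.x)
for q,x,o in D:
    T=R.from_rotvec(o); A=fk(q,b.x)[1]; print((A.inv()*T).as_matrix().round(3).tolist(), (A.apply([0,0,1])-T.apply([0,1,0])).round(4))
E
python3 fitk.py
```

```text
4.380862616244696e-26 [ -0.  312.4 563.1 484.9 290.6  11.9  77.5]
[[ 0.  0. -0.]
 [-0. -0. -0.]
 [ 0. -0.  0.]
 [ 0. -0.  0.]
 [-0. -0.  0.]]
[[-0.0, 0.0, -1.0], [-1.0, 0.0, 0.0], [0.0, 1.0, 0.0]] [ 0.  0. -0.]
[[-0.0, -0.0, -1.0], [-1.0, 0.0, 0.0], [0.0, 1.0, -0.0]] [-0. -0. -0.]
[[-0.0, -0.0, -1.0], [-1.0, -0.0, 0.0], [-0.0, 1.0, -0.0]] [-0. -0. -0.]
[[-0.0, 0.0, -1.0], [-1.0, -0.0, 0.0], [-0.0, 1.0, 0.0]] [-0. -0. -0.]
[[0.0, -0.0, -1.0], [-1.0, -0.0, -0.0], [-0.0, 1.0, -0.0]] [ 0. -0. -0.]
```

The kinematic fit is exact. Now I'll check joint solutions along the spindle axis, for the tool as it is and half-turned.

```bash
cat >> kin.py <<'E'
KP=np.load('kin.npy')
TA=np.array([[0,0,-1.],[-1,0,0],[0,1,0]])
lo=np.array([-3,-.9,.09,-1.31,.11,-2.54]);hi=np.array([3,2.11,2.58,4.45,2.69,2.54])
def fkt(q):
    P,A=fk(q,KP); return P,A.as_matrix()@TA
def ik(P,Rm,q0,free=True):
    def f(q):
        p,r=fkt(q); return np.r_[(p-P)/100,(R.from_matrix(Rm)*R.from_matrix(r).inv()).as_rotvec()]
    r=least_squares(f,np.clip(q0,lo+1e-3,hi-1e-3),bounds=(lo,hi)) if free else least_squares(f,q0)
    return r.x,r.cost
def ikall(P,Rm):
    out=[]
    q1=np.arctan2(P[1],P[0])
    for q4 in (0,1.5,3.1):
        for q6 in (-2,0,2):
            x,c=ik(P,Rm,[q1,.2,2.3,q4,.3,q6])
            if c<1e-7 and not any(np.allclose(x,y,atol=1e-2) for y in out): out.append(x)
    return out
E
python3 - <<'E'
from kin import *
for turn in (0,180):
  for h in (90,60,40,22):
    print(turn,h,[x.round(3).tolist() for x in ikall(F+h*a,spR(turn))])
# unconstrained forearm angle
for h in (140,115,90,60,40,22):
    x,c=ik(F+h*a,spR(),[-.13,.1,2.3,.5,.16,-2.2],False); print(h,x.round(3),c)
E
```

```text
0 90 [[-0.139, 0.144, 2.344, 0.513, 0.155, -2.21]]
0 60 []
0 40 []
0 22 []
180 90 [[-0.139, 0.144, 2.344, 0.513, 0.155, 0.931]]
180 60 []
180 40 []
180 22 []
140 [-0.152 -0.006  2.351  0.291  0.29  -1.994] 2.6809199048622985e-30
115 [-0.145  0.069  2.349  0.371  0.219 -2.071] 2.6898577374370514e-28
90 [-0.139  0.144  2.344  0.513  0.155 -2.21 ] 8.053473893979114e-29
60 [-0.132  0.232  2.333  0.899  0.092 -2.593] 3.6020962031969974e-30
40 [-0.128  0.29   2.322  1.428  0.071 -3.121] 9.903477143748976e-23
22 [-0.124  0.341  2.311 -1.161 -0.075 -0.53 ] 2.038931722651634e-18
```

With the tool aligned to the axis, the arm can't reach below about h=65 because of the q5 limit. The fix is to hold the parts tilted by φ about the jaw axis, so the tool stays steeper than the spindle. Next I'll check which φ works.

```bash
cat >> kin.py <<'E'
def spRphi(turn,phi):
    # jaw axis in spindle frame turned by 'turn' about a; tool tilted by +phi about jaw axis
    z=R.from_rotvec(a*np.radians(turn)).apply(sy); M=toolR(-a,z)
    return R.from_rotvec(z*np.radians(phi)).as_matrix()@M
E
python3 - <<'E'
from kin import *
for phi in (12,15,20,-15):
  for turn in (0,30,-30):
   for h in (90,22):
    print(phi,turn,h,[x.round(2).tolist() for x in ikall(F+h*a,spRphi(turn,phi))])
E
```

```text
12 0 90 [[-0.12, 0.16, 2.22, 0.09, 0.45, -1.78]]
12 0 22 [[-0.11, 0.34, 2.19, 0.12, 0.31, -1.8]]
12 30 90 [[-0.04, 0.16, 2.24, -0.22, 0.4, -1.92]]
12 30 22 [[-0.03, 0.34, 2.21, -0.34, 0.27, -1.79]]
12 -30 90 [[-0.2, 0.17, 2.23, 0.4, 0.46, -1.62]]
12 -30 22 [[-0.18, 0.34, 2.2, 0.54, 0.33, -1.76]]
15 0 90 [[-0.11, 0.18, 2.19, 0.06, 0.52, -1.75]]
15 0 22 [[-0.1, 0.34, 2.16, 0.08, 0.38, -1.75]]
15 30 90 [[-0.01, 0.17, 2.21, -0.27, 0.47, -1.86]]
15 30 22 [[-0.01, 0.34, 2.18, -0.37, 0.34, -1.75]]
15 -30 90 [[-0.21, 0.18, 2.2, 0.38, 0.53, -1.62]]
15 -30 22 [[-0.19, 0.35, 2.17, 0.49, 0.4, -1.72]]
20 0 90 [[-0.1, 0.2, 2.14, 0.03, 0.63, -1.71]]
20 0 22 [[-0.09, 0.36, 2.1, 0.04, 0.51, -1.71]]
20 30 90 [[0.02, 0.2, 2.17, -0.32, 0.59, -1.8]]
20 30 22 [[0.02, 0.36, 2.13, -0.39, 0.46, -1.71]]
20 -30 90 [[-0.23, 0.21, 2.15, 0.37, 0.65, -1.61]]
20 -30 22 [[-0.21, 0.37, 2.12, 0.44, 0.53, -1.68]]
-15 0 90 [[-0.17, 0.21, 2.49, 2.76, 0.36, 1.8]]
-15 0 22 [[-0.15, 0.44, 2.44, 2.91, 0.54, 1.65]]
-15 30 90 [[-0.31, 0.21, 2.46, 2.12, 0.4, 1.8]]
-15 30 22 [[-0.27, 0.43, 2.41, 2.44, 0.51, 1.48]]
-15 -30 90 [[-0.03, 0.2, 2.48, 3.49, 0.31, 1.72]]
-15 -30 22 [[-0.02, 0.43, 2.43, 3.37, 0.48, 1.85]]
```

Run:
```python
from kin import *
to([480,95,22.7],toolR([0,0,-1],[0,1,0]))
```

```text
row [ 0.0219  0.1248 -0.163 ] [-0.2  30.   -0.73] | mm 206.4 deg 30.0
```

>>> servo_tool(
  moves="0.005 0.05 0.005 -0.1 5 -0.2;0.01 0.1 0 -0.1 13 -0.4;0.016 0.125 -0.05 -0.2 21 -0.6;0.022 0.125 -0.1 -0.2 30 -0.73;0.022 0.125 -0.145 -0.2 30 -0.73;0.022 0.125 -0.16 -0.2 30 -0.73;0.022 0.125 -0.163 -0.2 30 -0.73;0.022 0.125 -0.163 -0.2 30 -0.73",
)

```text
t: 6.85
ee_pos: [481.4, 96.8, 24.0]
orientation: [-1.566, -0.003, 0.006]
ft_force: [-0.5, -0.1, -0.9]
width: 55.2
```

>>> servo_tool(
  moves="0 0 -0.001 0 0 0;0 0 -0.001 0 0 0;0 0 -0.001 0 0 0;0 0 -0.001 0 0 0",
  hand=60,
)

```text
t: 7.35
ee_pos: [481.0, 96.8, 22.0]
orientation: [-1.566, -0.002, 0.007]
ft_force: [0.3, -0.2, -0.2]
width: 67.0
```

Run:
```python
from kin import *
applied([.022,.125,-.163,-.2,30,-.73]);applied([0,0,-.001,0,0,0])
im=grab('wrist'); save(im,'w5'); o=im['obs'];print(o['ee_pos'],o['orientation'],o['qpos'],cmd()[0],o['t'],o['ft_force'],o['width'])
W=cloud(im); w=W.reshape(-1,3); w=w[np.isfinite(w[:,0])]; s=w[(w[:,2]>15)&(w[:,2]<21)&(np.hypot(w[:,0]-480,w[:,1]-95)<34)]
print(len(s),cv2.minEnclosingCircle(s[:,:2].astype(np.float32)),s[:,2].mean(),s.min(0),s.max(0))
```

```text
[480.9595805   96.79368774  21.98403872] [-1.56609136 -0.00220989  0.00672167] [ 0.17130913  0.61011415  2.0229945   0.0104666   0.51055291 -1.41431403] [480.08   95.191  21.675] 7.35 [ 0.30842453 -0.20920503 -0.20396902] 67.03490131272106
5456 ((481.3345947265625, 92.17536163330078), 31.647716522216797) 17.56946712215732 [454.33721532  62.05931855  15.0025195 ] [496.15215797 123.72493747  20.95450298]
```

View pics/w5.png

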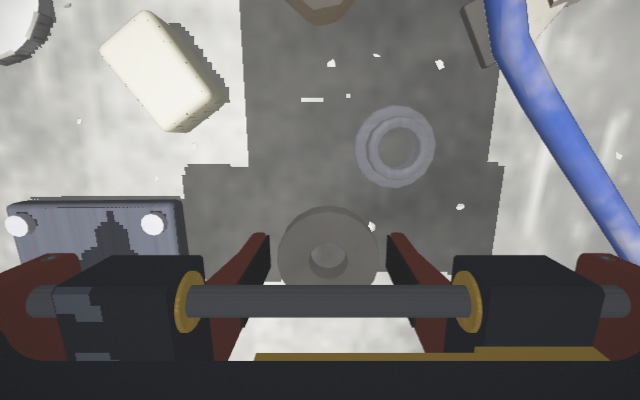

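The wheel is back on the desk with its bore at (328,255). I'll resync my command record and compute the tilt-in-place.

Run:
```python
from kin import *
im=load('w5'); o=im['obs']; setcmd(o['ee_pos'],o['orientation'])
print(ray(im,328,255-3,17.8), ray(im,328,247,17.8), ray(im,328,262,17.8))
M=R.from_euler('y',15,degrees=True).as_matrix()@toolR([0,0,-1],[0,1,0])
C=np.array([481,96.8,8.]); to(C-15*M[:,1],M)
# wheel outer circle from mask of cloud near top, u-range
W=cloud(im); m=(abs(W[...,2]-17.5)<1.2)&(np.hypot(W[...,0]-481,W[...,1]-96.8)<31); q=W[m]; print(q.min(0),q.max(0))
crop('w5',250,190,410,310,'w5c')
```

```text
[476.81067043  96.47766188  17.8       ] [473.9784945   96.46118508  17.8       ] [482.54823381  96.51104141  17.8       ]
row [0.0039 0.     0.0005] [-0.31 14.84 -0.29] | mm 4.0 deg 14.8
[454.53978469  68.94387249  16.30187537] [496.15215797 123.63155311  18.69958397]
```

View pics/w5c.png

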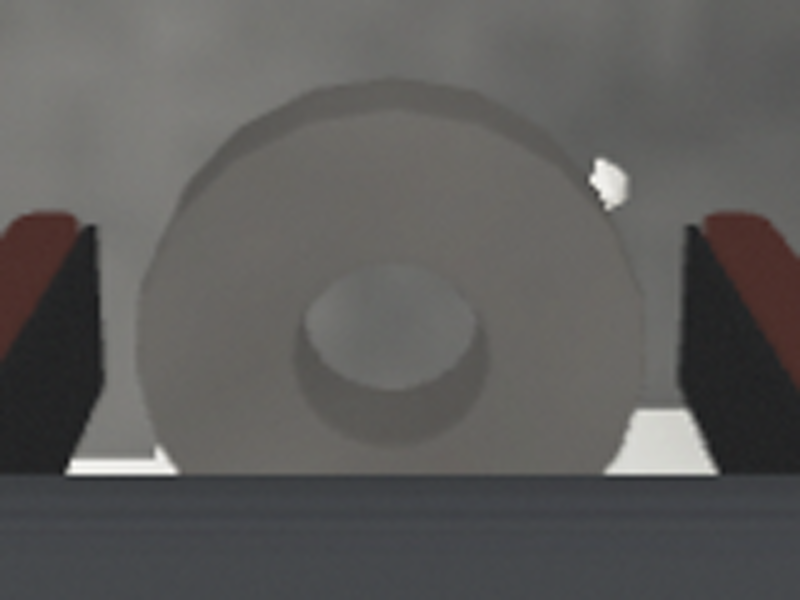

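>>> servo_tool(
  moves="0.002 0 0.001 -0.1 8 -0.15;0.004 0 0.0005 -0.3 14.84 -0.3;0.004 0 0.0005 -0.3 14.84 -0.3;0.004 0 0.0005 -0.3 14.84 -0.3",
)

```text
t: 7.9
ee_pos: [483.8, 96.6, 21.9]
orientation: [-1.561, 0.206, 0.206]
ft_force: [-0.6, -0.7, 0.2]
width: 67.5
```

>>> servo_tool(
  moves="0 0 0 0 0 0;0 0 0 0 0 0;0 0 0 0 0 0;0 0 0 0 0 0",
  hand=255,
)

```text
t: 8.4
ee_pos: [484.6, 96.8, 22.3]
orientation: [-1.561, 0.206, 0.206]
ft_force: [-0.5, -0.2, 0.5]
width: 55.5
```

Run:
```python
from kin import *
from workcell import ctrl
o=ctrl.get_obs(); applied([.004,0,.0005,-.3,14.84,-.3]); print(o['ee_pos'],cmd()[0],o['orientation'],cmd()[1].as_rotvec(),o['qpos'],o['width'],o['ft_force'])
setcmd(o['ee_pos'],o['orientation'])
C=np.array([481.7,96.8,8]); M=R.from_rotvec(o['orientation']).as_matrix()
loc=M.T@(C-o['ee_pos']); ax=M.T@[0,0,1]; print('wheel in tool',loc,'axis',ax); json.dump([loc.tolist(),ax.tolist()],open('held.json','w'))
Rt=spRphi(0,15); print('axis err',Rt@ax-a)
hw=60
to(F+hw*a-Rt@loc,Rt)
```

```text
[484.63776428  96.81586932  22.29933132] [484.9595805   96.79368774  22.48403872] [-1.56085781  0.20597109  0.20596578] [-1.56082165  0.20572226  0.20541728] [ 0.15019149  0.68946573  1.85174302  0.05134835  0.8605853  -1.45917799] 55.49039188926597 [-0.47902023 -0.17856567  0.5145212 ]
wheel in tool [ 0.87183867 14.57193126 -0.01742772] axis [-2.59386534e-01 -9.65773584e-01  1.05427190e-04]
axis err [-5.10085399e-04  9.87588392e-05 -2.93932095e-04]
row [-0.0162 -0.1265  0.1515] [  0.19 -30.03   0.73] | mm 198.0 deg 30.0
```

>>> servo_tool(
  moves="0 0 0.06 0 0 0;0 0 0.12 0 -5 0;-0.004 -0.03 0.165 0 -10 0.2;-0.008 -0.06 0.165 0.1 -16 0.4;-0.012 -0.09 0.165 0.1 -23 0.5;-0.016 -0.1265 0.1515 0.2 -30 0.73;-0.016 -0.1265 0.1515 0.2 -30 0.73;-0.016 -0.1265 0.1515 0.2 -30 0.73",
)

```text
t: 9.4
ee_pos: [469.3, -29.7, 174.1]
orientation: [-1.559, -0.215, -0.195]
ft_force: [0.3, 0.7, -0.3]
width: 55.2
```

Run:
```python
from kin import *
applied([-.016,-.1265,.1515,.2,-30,.73])
im=grab('wrist'); save(im,'w6'); o=im['obs']; print(o['ee_pos'],cmd()[0],o['orientation'],cmd()[1].as_rotvec(),o['qpos'],o['width'],o['ft_force'],o['t'])
loc,ax=map(np.array,json.load(open('held.json')))
M=R.from_rotvec(o['orientation']).as_matrix(); C=M@loc+o['ee_pos']; d=C-F; h=d@a; print('h',h,'lat xa,sy',(d@xa).round(2),(d@sy).round(2),'axis',M@ax-a)
print(proj(im,C+8*M@ax),proj(im,F+44*a),proj(im,F))
crop('w6',230,150,430,300,'w6c')
```

```text
[469.33906247 -29.71005373 174.149432  ] [468.63776428 -29.68413068 173.79933132] [-1.55906039 -0.21457533 -0.19548392] [-1.55914848 -0.21520195 -0.19479679] [-0.10789323  0.21679108  2.17394787  0.066307    0.49234919 -1.74528675] 55.214268029719854 [ 0.28459065  0.70395286 -0.28000583] 9.4
h 59.81997704938542 lat xa,sy 0.98 -0.09 axis [-4.61210710e-05  1.89716588e-04 -2.52143652e-05]
(np.float64(328.5908374925587), np.float64(254.55539115135187)) (np.float64(328.59790922691576), np.float64(247.75049505607842)) (np.float64(328.40892883430496), np.float64(241.2499036423274))
```

View pics/w6c.png

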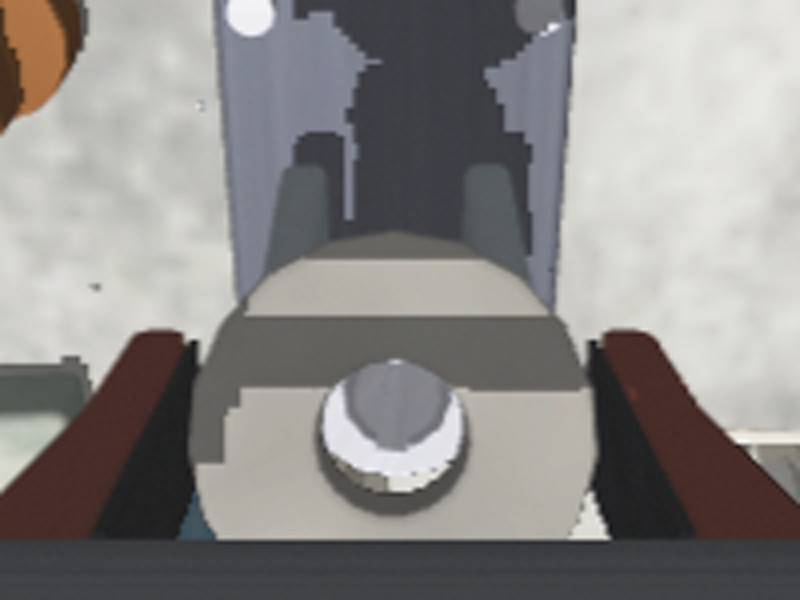

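The bore rim is centred near (328,259), with the shaft seen through it near (329,250). I'll enlarge this to compare the centres more precisely.

Run:
```python
from kin import *
im=load('w6');crop('w6',298,230,362,285,'w6d')
loc,ax=map(np.array,json.load(open('held.json')))
o=im['obs'];M=R.from_rotvec(o['orientation']).as_matrix(); C=M@loc+o['ee_pos']
T=[np.cos(t)*xa+np.sin(t)*sy for t in np.linspace(0,2*np.pi,24,endpoint=False)]
p=im['pixels'][230:285,298:362,::-1]; p=cv2.resize(p,None,fx=10.9,fy=10.9,interpolation=cv2.INTER_NEAREST)
for c0,r,col in [(C+8*a,10.25,(0,0,255)),(C-8*a,10.25,(0,255,255)),(F+34*a,9,(0,255,0)),(F,20,(255,0,0))]:
    for t in T:
        u,v=proj(im,c0+r*t); cv2.circle(p,(int((u-298+.5)*10.9),int((v-230+.5)*10.9)),3,col,-1)
cv2.imwrite('pics/w6e.png',p)
```

```text
(no output)
```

View pics/w6e.png

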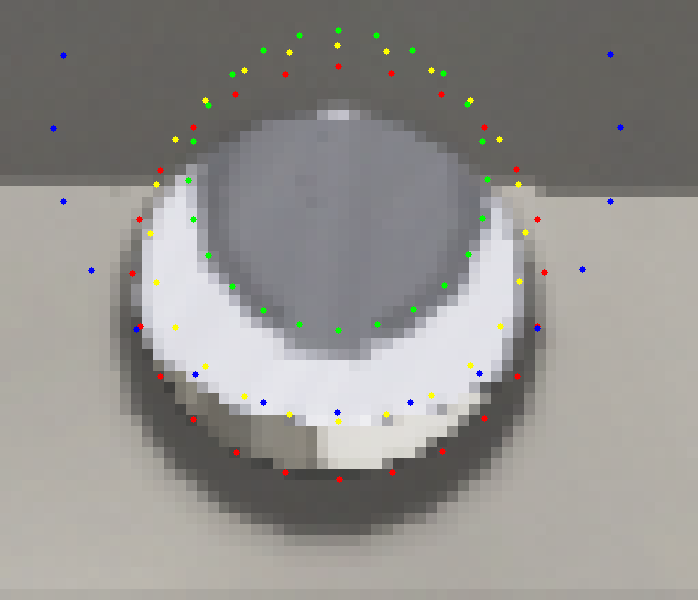

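In the same image, the bore needs to shift about −1.3 mm along xa and +0.5 mm sideways relative to the shaft. I'll descend in steps and watch the force.

>>> servo_tool(
  moves="-0.0011 0.0005 -0.0006 0 0 0;0.0026 0.0005 -0.0071 0 0 0;0.0064 0.0006 -0.0137 0 0 0;0.0064 0.0006 -0.0137 0 0 0",
)

```text
t: 9.95
ee_pos: [475.2, -28.9, 159.2]
orientation: [-1.559, -0.214, -0.194]
ft_force: [0.3, -0.7, 0.2]
width: 55.6
```

```bash
cat > st.py <<'E'
import sys
from kin import *
from workcell import ctrl
if len(sys.argv)>2: applied([float(x) for x in sys.argv[2].split()])
if sys.argv[1]!='-': im=grab('wrist'); save(im,sys.argv[1]); o=im['obs']
else: o=ctrl.get_obs()
loc,ax=map(np.array,json.load(open('held.json')))
M=R.from_rotvec(o['orientation']).as_matrix(); C=M@loc+o['ee_pos']; d=C-F
cp,cr=cmd(); Cc=cr.as_matrix()@loc+cp; dc=Cc-F
print('t',o['t'],'meas h,xa,sy',np.round([d@a,d@xa,d@sy],2),'cmd',np.round([dc@a,dc@xa,dc@sy],2),'axis err',np.degrees([np.arcsin((M@ax)@xa),np.arcsin((M@ax)@sy)]).round(2))
f=o['ft_force']; print('F a,xa,sy',np.round([f@a,f@xa,f@sy],1),'M',np.round([o['moment']@a,o['moment']@xa,o['moment']@sy],2),'w',o['width'].round(1),'q',o['qpos'].round(2),'ee',o['ee_pos'].round(1))
E
python3 st.py w7 ".0064 .0006 -.0137 0 0 0"
python3 - <<'E'
from h import *
crop('w7',298,230,362,285,'w7d')
E
```

```text
t 9.95 meas h,xa,sy [43.95 -1.39  0.69] cmd [44.8  -1.1   0.47] axis err [ 0.08 -0.02]Traceback (most recent call last):
  File "st.py", line 11, in <module>
    f=o['ft_force']; print('F a,xa,sy',np.round([f@a,f@xa,f@sy],1),'M',np.round([o['moment']@a,o['moment']@xa,o['moment']@sy],2),'w',o['width'].round(1),'q',o['qpos'].round(2),'ee',o['ee_pos'].round(1))
                                                                                                                                     ^^^^^^^^^^^^^^^^
AttributeError: 'float' object has no attribute 'round'
```

View pics/w7d.png

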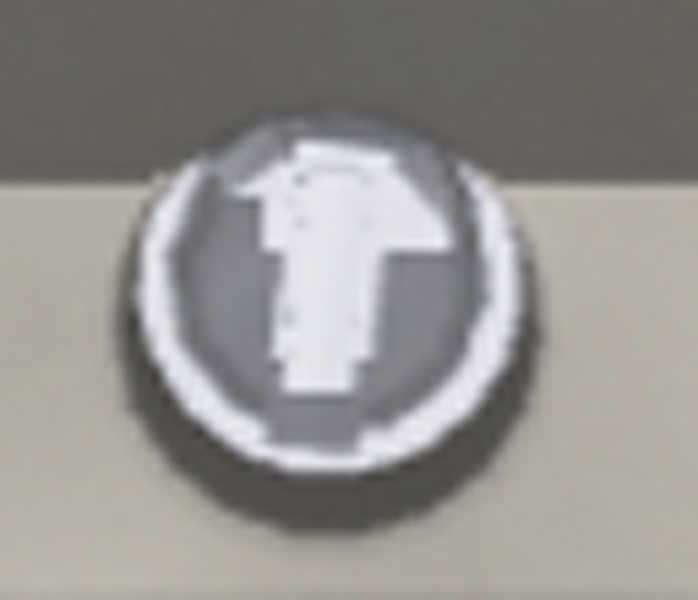

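The shaft end and the bore are concentric to about 0.5 mm. The tongue shows as a bright strip, nearly vertical in the picture, so it lies close to the spindle's x axis. I'll continue down.

>>> servo_tool(
  moves="0.0024 -0.0001 -0.0032 0 0 0;0.0054 -0.0001 -0.0084 0 0 0;0.0104 -0.0001 -0.0171 0 0 0;0.0104 -0.0001 -0.0171 0 0 0",
)

```text
t: 10.5
ee_pos: [485.6, -29.2, 142.1]
orientation: [-1.559, -0.214, -0.194]
ft_force: [-0.3, -0.4, -1.3]
width: 55.3
```

```bash
sed -i "s/o\['width'\].round(1)/round(o['width'],1)/" st.py; python3 st.py w8 ".0104 -.0001 -.0171 0 0 0"
python3 - <<'E'
from h import *
crop('w8',230,150,430,300,'w8d')
E
```

```text
t 10.5 meas h,xa,sy [23.95 -0.99  0.23] cmd [24.79 -0.65  0.23] axis err [ 0.07 -0.01]
F a,xa,sy [-1.  -0.9 -0.4] M [0.04 0.01 0.16] w 55.3 q [-0.1   0.3   2.16  0.07  0.42 -1.75] ee [485.6 -29.2 142.1]
```

View pics/w8d.png

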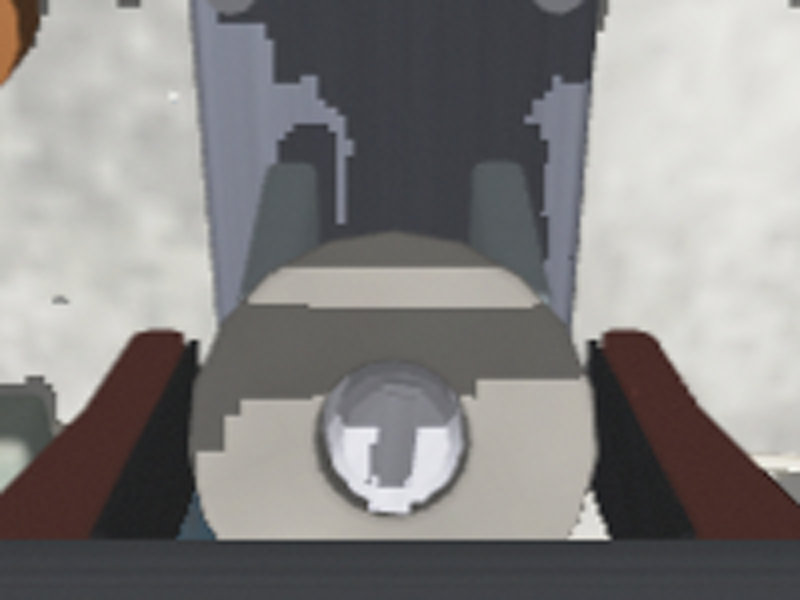

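Threaded with no side force. I'll lower it to the flange.

>>> servo_tool(
  moves="0.003 0 -0.0052 0 0 0;0.006 0 -0.0104 0 0 0;0.0075 0.0001 -0.013 0 0 0;0.0075 0.0001 -0.013 0 0 0",
)

```text
t: 11.05
ee_pos: [493.1, -29.1, 129.6]
orientation: [-1.559, -0.215, -0.194]
ft_force: [-0.5, 0.2, -1.2]
width: 55.6
```

>>> servo_tool(
  moves="0.0005 0 -0.0009 0 0 0;0.001 0 -0.0017 0 0 0;0.001 0 -0.0017 0 0 0",
)

```text
t: 11.42
ee_pos: [494.0, -29.1, 128.6]
orientation: [-1.559, -0.215, -0.195]
ft_force: [-3.8, -0.5, 4.9]
width: 55.3
```

```bash
python3 st.py - ".0085 .0001 -.0147 0 0 0"
```

```text
t 11.425 meas h,xa,sy [ 8.04 -0.46  0.22] cmd [ 7.81 -0.63  0.22] axis err [-0.01 -0.01]
F a,xa,sy [ 6.2 -0.9 -0.5] M [-0.01  0.05  0.38] w 55.3 q [-0.1   0.34  2.15  0.08  0.39 -1.75] ee [494.  -29.1 128.6]
```

Contact with 6 N at h=8.0, exactly the seat height. I'll release and back off along the axis.

>>> servo_tool(
  moves="0 0 0 0 0 0;0 0 0 0 0 0;0 0 0 0 0 0",
  hand=60,
)

```text
t: 11.8
ee_pos: [494.2, -29.1, 128.3]
orientation: [-1.559, -0.215, -0.195]
ft_force: [-0.2, -0.5, 0.2]
width: 67.3
```

>>> servo_tool(
  moves="-0.015 -0.0002 0.026 0 0 0;-0.035 -0.0005 0.061 0 0 0;-0.044 -0.0006 0.0762 0 0 0;-0.044 -0.0006 0.0762 0 0 0",
)

```text
t: 12.3
ee_pos: [450.5, -29.8, 205.5]
orientation: [-1.559, -0.217, -0.197]
ft_force: [0.7, -0.2, -0.2]
width: 67.4
```

```bash
python3 st.py w9 "-.044 -.0006 .0762 0 0 0"
python3 - <<'E'
from h import *
crop('w9',260,170,400,275,'w9d')
im=load('w9'); print(proj(im,F+44*a),proj(im,F+16*a))
E
```

```text
t 12.3 meas h,xa,sy [96.43  0.37  0.1 ] cmd [95.8  -0.64  0.2 ] axis err [-0.16  0.02]
F a,xa,sy [-0.5  0.4 -0.2] M [0.   0.06 0.09] w 67.4 q [-0.11  0.13  2.19  0.06  0.57 -1.74] ee [450.5 -29.8 205.5]
(np.float64(328.20476162123043), np.float64(242.79262246670007)) (np.float64(328.14244138798136), np.float64(239.45721422580348))
```

View pics/w9d.png

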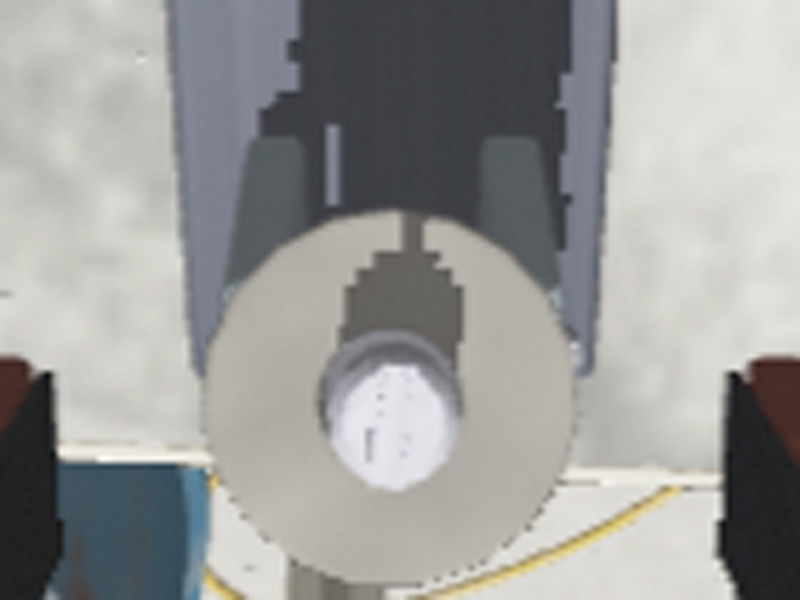

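The wheel sits flush and the tongue edges are faintly visible. I'll get the tongue's angle from depth.

Run:
```python
from h import *
for n in ['w2','w7','w8','w9']:
    im=load(n); W=cloud(im).reshape(-1,3); W=W[np.isfinite(W[:,0])]; d=W-F; h=d@a; x=d@xa; y=d@sy; r=np.hypot(x,y)
    s=(r<12)&(h>34); print(n,s.sum(), np.histogram(h[s],bins=np.arange(34,52,1))[0])
    for t in (41,43):
        k=(r<12)&(h>t)
        if k.sum()>20:
            q=np.c_[x[k],y[k]].astype(np.float32); (c,wh,an)=cv2.minAreaRect(q); C=np.cov(q.T); e,v=np.linalg.eigh(C); 
            print(t,k.sum(),'cent',q.mean(0).round(2),'rect',np.round(c,2),np.round(wh,1),round(an,1),'pca deg',np.degrees(np.arctan(v[1,1]/v[0,1])).round(1),np.sqrt(e).round(2))
```

```text
w2 388 [12 37 72 88 37  4  1  0  9 36 30 43 19  0  0  0  0]
41 137 cent [0.51 0.02] rect [ 1.18 -0.07] [ 5.  16.6] 83.2 pca deg -6.9 [1.47 4.86]
43 128 cent [ 0.62 -0.04] rect [ 1.04 -0.05] [ 5.  16.3] 83.3 pca deg -6.2 [1.43 4.7 ]
w7 9207 [ 11  71 137 180  45  20  12  21  29  55  91 103  54  12  14  10  33]
41 8731 cent [ 2.75 -0.01] rect [ 0.03 -0.02] [23.6 23.9] 8.7 pca deg -89.7 [4.74 6.25]
43 8681 cent [ 2.74 -0.01] rect [ 0.03 -0.02] [23.6 23.9] 8.7 pca deg -89.7 [4.74 6.26]
w8 8678 [ 47  67 176 237  55   5   2   1  11  65  83 133  25   3   0   0   0]
41 8089 cent [3.16 0.01] rect [ 0.96 -0.08] [23.9 16.4] 86.8 pca deg 89.9 [4.4  6.07]
43 8077 cent [3.16 0.01] rect [ 0.96 -0.08] [23.9 16.4] 86.8 pca deg 89.9 [4.4  6.07]
w9 7873 [  8  38  70 123  27   1   1   0   4  27  44  52  18   0   0   0   0]
41 7605 cent [ 3.95 -0.02] rect [1.47 0.02] [16.2 24. ] 0.7 pca deg -89.9 [4.41 5.95]
43 7601 cent [ 3.95 -0.02] rect [1.47 0.02] [16.2 24. ] 0.7 pca deg -90.0 [4.41 5.96]
```

```bash
python3 - <<'E'
from h import *
for n in ['w7','w8','w9']:
    im=load(n); W=cloud(im).reshape(-1,3); W=W[np.isfinite(W[:,0])]; d=W-F; h=d@a; x=d@xa; y=d@sy; r=np.hypot(x,y)
    k=(r<12)&(h>41.5)&(h<47.6)
    q=np.c_[x[k],y[k]].astype(np.float32); (c,wh,an)=cv2.minAreaRect(q); C=np.cov(q.T); e,v=np.linalg.eigh(C); 
    print(n,k.sum(),'cent',q.mean(0).round(2),'rect',np.round(c,2),np.round(wh,1),round(an,1),'pca deg',np.degrees(np.arctan(v[1,1]/v[0,1])).round(1),np.sqrt(e).round(2))
E
python3 - <<'E'
import sys; sys.path.insert(0,'.')
from kin import *
from h import *
# collar grasp pose: collar at (422.4,131); phi=15, yaw 0
o=load('w9')['obs']; setcmd(o['ee_pos'],o['orientation'])
M=R.from_euler('y',15,degrees=True).as_matrix()@toolR([0,0,-1],[0,1,0])
# tip lower corner must be >= 4+1.2 : tip centre z= 5.2+2.6=7.8 -> TCP z = 7.8+19*.966
z=7.8+19*.966; C=np.array([422.4,131,z*0+9]); s=(z-9)/.966; print(z,s)
P=C-s*M[:,1]; print(P); to(P,M); to(P+[0,0,60],M); print([x.round(2) for x in ikall(P,M)])
E
```

```text
w7 351 cent [2.87 0.07] rect [2.38 0.53] [17.4 19.9] 33.1 pca deg -9.2 [3.79 5.32]
w8 321 cent [ 0.72 -0.02] rect [ 0.97 -0.02] [ 5.  16.2] 83.3 pca deg -6.8 [1.44 4.66]
w9 145 cent [ 0.9  -0.02] rect [ 1.06 -0.03] [ 5.  15.8] 83.2 pca deg -6.6 [1.46 4.64]
26.154 17.75776397515528
[426.99604752 131.          26.15268284]
row [-0.0235  0.1608 -0.1794] [-0.19 30.13 -0.72] | mm 242.0 deg 30.1
row [-0.0235  0.1608 -0.1194] [-0.19 30.13 -0.72] | mm 201.6 deg 30.1
[array([ 0.23,  0.64,  1.96,  0.08,  0.79, -1.4 ])]
```

The tongue lies at −6.7° (three views agree). Before lowering over the collar I'll check the hose clearance.

Run:
```python
from h import *
for n in ['w5','w1','top0']:
    w=cloud(load(n)).reshape(-1,3); w=w[np.isfinite(w[:,0])]
    s=w[(w[:,1]>158)&(w[:,1]<230)&(w[:,2]>8)&(w[:,2]<60)&(w[:,0]<460)&(w[:,0]>385)]
    for x in range(390,460,10):
        q=s[abs(s[:,0]-x)<5]
        if len(q): print(n,x,len(q),q[:,1].min().round(),q[:,2].max().round())
```

```text
w5 390 1185 173.0 29.0
w5 400 1105 181.0 29.0
w5 410 1053 189.0 27.0
w5 420 978 199.0 26.0
w5 430 873 208.0 25.0
w5 440 540 217.0 24.0
w5 450 64 227.0 20.0
w1 390 114 174.0 30.0
w1 400 120 181.0 28.0
w1 410 112 191.0 27.0
w1 420 115 199.0 26.0
w1 430 103 208.0 25.0
w1 440 53 218.0 25.0
w1 450 7 227.0 20.0
top0 390 42 176.0 29.0
top0 400 42 183.0 26.0
top0 410 48 193.0 26.0
top0 420 48 202.0 25.0
top0 430 33 212.0 23.0
top0 440 20 221.0 23.0
top0 450 1 229.0 15.0
```

>>> servo_tool(
  moves="-0.004 0.04 0.005 0 5 -0.1;-0.009 0.08 0 -0.1 12 -0.3;-0.014 0.12 -0.03 -0.1 20 -0.5;-0.02 0.15 -0.08 -0.2 28 -0.6;-0.0235 0.161 -0.12 -0.2 30.13 -0.72;-0.0235 0.161 -0.12 -0.2 30.13 -0.72;-0.0235 0.161 -0.12 -0.2 30.13 -0.72",
  hand=110,
)

```text
t: 13.22
ee_pos: [426.7, 131.0, 84.7]
orientation: [-1.561, 0.208, 0.208]
ft_force: [1.1, -0.2, 0.7]
width: 50.3
```

```bash
python3 st.py w10 "-.0235 .161 -.12 -.2 30.13 -.72"
python3 - <<'E'
from kin import *
im=load('w10'); o=im['obs']; print(o['ee_pos'],cmd()[0])
W=cloud(im).reshape(-1,3); s=W[(W[:,2]>14)&(W[:,2]<18)&(np.hypot(W[:,0]-422,W[:,1]-131)<19)]; print(len(s),s[:,2].mean(),cv2.minEnclosingCircle(s[:,:2].astype(np.float32)))
setcmd(o['ee_pos'],o['orientation'])
M=R.from_euler('y',15,degrees=True).as_matrix()@toolR([0,0,-1],[0,1,0])
to(np.array([427,131,25.8]),M)
E
```

```text
t 13.225 meas h,xa,sy [  6.01 -85.66 161.2 ] cmd [  6.59 -84.95 161.43] axis err [3.012e+01 1.000e-02]
F a,xa,sy [ 0.1  1.3 -0.2] M [-0.06  0.01 -0.11] w 50.3 q [ 0.23  0.53  1.96  0.08  0.91 -1.39] ee [426.7 131.   84.7]
[426.67586578 130.99774377  84.67319658] [426.96475446 131.2278843   85.53063469]
752 15.445936480031131 ((422.4713439941406, 131.34396362304688), 15.710494995117188)
row [ 0.0003  0.     -0.0589] [ 0.   -0.16 -0.01] | mm 58.9 deg 0.2
```

View pics/w10.png

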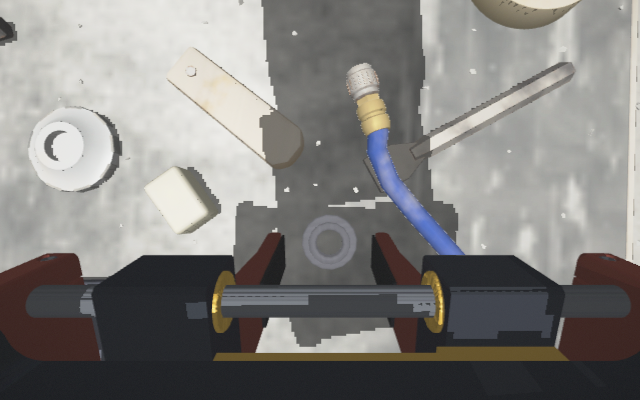

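The collar is centred between the fingers at (330,242). I'll descend and grip the hub.

>>> servo_tool(
  moves="0.0003 0.0002 -0.03 0 0 0;0.0003 0.0002 -0.0555 0 0 0;0.0003 0.0002 -0.0589 0 0 0;0.0003 0.0002 -0.0589 0 0 0",
)

```text
t: 13.78
ee_pos: [427.7, 131.4, 26.9]
orientation: [-1.56, 0.206, 0.206]
ft_force: [0.1, 0.0, -0.1]
width: 49.7
```

>>> servo_tool(
  moves="0 0 0 0 0 0;0 0 0 0 0 0;0 0 0 0 0 0;0 0 0 0 0 0",
  hand=255,
)

```text
t: 14.28
ee_pos: [427.4, 131.6, 26.2]
orientation: [-1.56, 0.207, 0.207]
ft_force: [-0.2, -0.7, 6.7]
width: 30.7
```

Run:
```python
from kin import *
im=grab('wrist'); save(im,'w11'); o=im['obs']; print(o['ee_pos'],o['orientation'],o['width'],o['ft_force'],o['t'])
W=cloud(im).reshape(-1,3); s=W[(W[:,2]>14)&(W[:,2]<18)&(np.hypot(W[:,0]-422,W[:,1]-131)<19)]; print(len(s),s[:,2].mean(),s.min(0),s.max(0))
crop('w11',260,190,400,295,'w11c')
setcmd(o['ee_pos'],o['orientation'])
C=np.array([422.5,o['ee_pos'][1],9]); M=R.from_rotvec(o['orientation']).as_matrix()
loc=M.T@(C-o['ee_pos']); ax=M.T@[0,0,1]; print('in tool',loc,ax); json.dump([loc.tolist(),ax.tolist()],open('held.json','w'))
Rt=spRphi(0,15); G=F-.5*xa+.2*sy
to(G+58*a-Rt@loc,Rt)
```

```text
[427.39130989 131.63766874  26.22728884] [-1.56046239  0.20691855  0.20720373] 30.731639158270262 [-0.24836759 -0.69260412  6.70159918] 14.275
1405 15.532175445972173 [407.23363279 114.16490104  14.00017079] [438.17900273 147.5131791   17.93425872]
in tool [-2.30231735e-01  1.79067402e+01 -6.55439506e-03] [-2.60742141e-01 -9.65408391e-01  4.16651617e-04]
row [ 0.0418 -0.1611  0.1491] [  0.18 -30.11   0.72] | mm 223.4 deg 30.1
```

View pics/w11c.png

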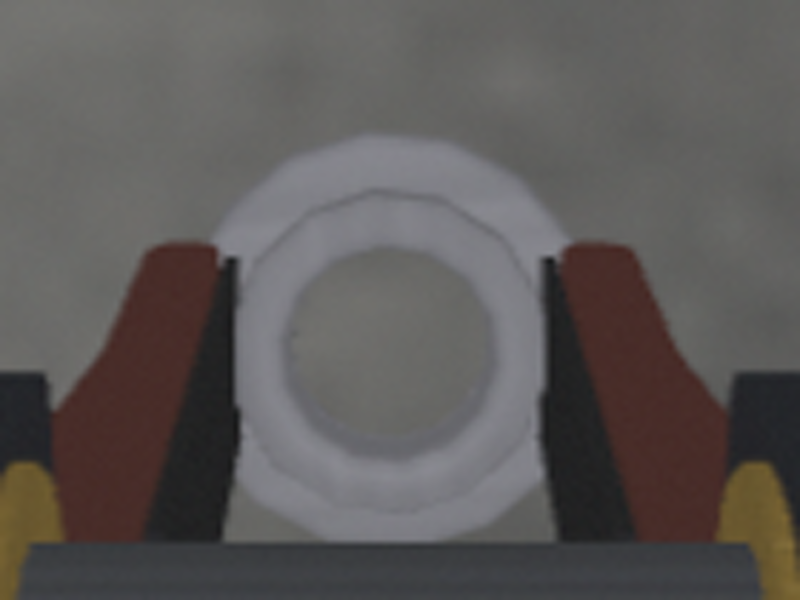

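>>> servo_tool(
  moves="0 0 0.06 0 0 0;0.005 -0.01 0.12 0 -5 0;0.012 -0.045 0.165 0 -11 0.2;0.02 -0.08 0.165 0.1 -18 0.4;0.03 -0.12 0.165 0.1 -24 0.5;0.0418 -0.161 0.155 0.2 -30.1 0.72;0.0418 -0.161 0.149 0.2 -30.1 0.72;0.0418 -0.161 0.149 0.2 -30.1 0.72",
)

```text
t: 15.32
ee_pos: [468.3, -29.4, 174.2]
orientation: [-1.559, -0.213, -0.194]
ft_force: [0.1, 0.7, -1.1]
width: 30.3
```

>>> servo_tool(
  moves="0 0 0 0 0 0",
)

```text
t: 15.45
ee_pos: [469.1, -28.7, 174.7]
orientation: [-1.559, -0.216, -0.193]
ft_force: [-0.2, -0.3, -0.6]
width: 30.1
```

```bash
python3 st.py w12 ".0418 -.161 .149 .2 -30.1 .72"
python3 - <<'E'
from h import *
crop('w12',280,200,380,275,'w12d')
E
```

```text
t 15.45 meas h,xa,sy [57.48 -0.84  0.97] cmd [57.89 -0.53  0.28] axis err [-0.04 -0.03]
F a,xa,sy [-0.4 -0.5 -0.3] M [-0.02  0.    0.13] w 30.1 q [-0.11  0.22  2.17  0.07  0.49 -1.74] ee [469.1 -28.7 174.7]
```

View pics/w12d.png

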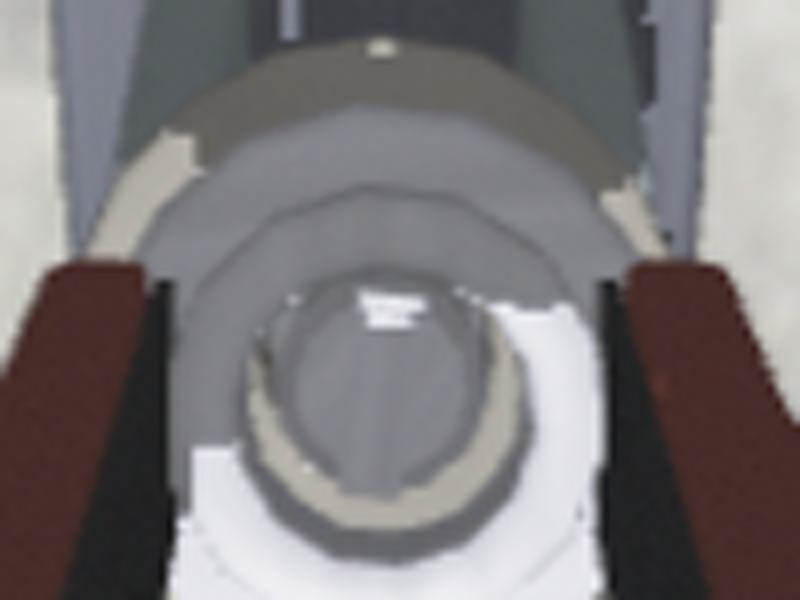

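The bore and shaft look concentric within about 0.5 mm. Descending.

>>> servo_tool(
  moves="0.003 -0.0001 -0.0052 0 0 0;0.006 -0.0001 -0.0104 0 0 0;0.0085 -0.0001 -0.0147 0 0 0;0.0085 -0.0001 -0.0147 0 0 0",
)

```text
t: 16.0
ee_pos: [477.6, -29.5, 159.5]
orientation: [-1.559, -0.215, -0.194]
ft_force: [0.8, 1.5, -0.6]
width: 30.3
```

```bash
python3 st.py w13 ".0085 -.0001 -.0147 0 0 0"
python3 - <<'E'
from h import *
crop('w13',280,200,380,275,'w13d')
E
```

```text
t 16.0 meas h,xa,sy [ 4.005e+01 -1.150e+00  3.000e-02] cmd [40.91 -0.52  0.07] axis err [-0.05  0.01]
F a,xa,sy [-1.   0.4  1.5] M [-0.02  0.18 -0.05] w 30.3 q [-0.11  0.26  2.17  0.07  0.46 -1.75] ee [477.6 -29.5 159.5]
```

View pics/w13d.png

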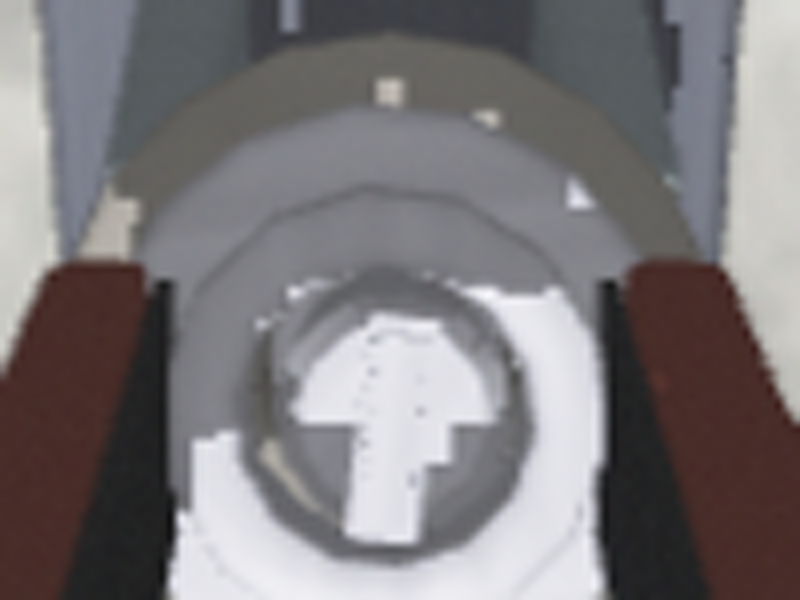

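The shaft sits slightly right and low in the bore, with a 1.5 N side force, so I'll nudge +0.5 mm sideways and +0.5 mm along xa and go on.

>>> servo_tool(
  moves="0.0004 0.0005 0.0002 0 0 0;0.0029 0.0006 -0.004 0 0 0;0.0054 0.0006 -0.0085 0 0 0;0.0054 0.0006 -0.0085 0 0 0",
)

```text
t: 16.55
ee_pos: [482.6, -29.0, 150.9]
orientation: [-1.559, -0.214, -0.194]
ft_force: [0.1, -0.2, 0.3]
width: 30.1
```

```bash
python3 st.py - ".0054 .0006 -.0085 0 0 0"
```

```text
t 16.55 meas h,xa,sy [30.11 -1.07  0.45] cmd [30.84 -0.08  0.6 ] axis err [-0.02  0.01]
F a,xa,sy [ 0.3  0.2 -0.2] M [-0.04  0.04  0.05] w 30.1 q [-0.1   0.28  2.16  0.07  0.44 -1.75] ee [482.6 -29.  150.9]
```

>>> servo_tool(
  moves="0.001 0 -0.0017 0 0 0;0.002 0 -0.0035 0 0 0;0.002 0 -0.0035 0 0 0",
)

```text
t: 16.92
ee_pos: [484.6, -29.0, 147.7]
orientation: [-1.559, -0.215, -0.194]
ft_force: [-0.7, 0.4, 0.3]
width: 30.1
```

>>> servo_tool(
  moves="0.0005 0 -0.0009 0 0 0;0.001 0 -0.0017 0 0 0;0.001 0 -0.0017 0 0 0",
)

```text
t: 17.3
ee_pos: [485.3, -29.0, 146.6]
orientation: [-1.559, -0.215, -0.194]
ft_force: [-5.5, 0.8, 10.5]
width: 30.5
```

```bash
python3 st.py - ".003 0 -.0052 0 0 0"
```

```text
t 17.3 meas h,xa,sy [25.04 -0.86  0.43] cmd [24.84 -0.09  0.56] axis err [-0.05  0.01]
F a,xa,sy [11.8  0.5  0.9] M [0.06 0.09 0.59] w 30.5 q [-0.1   0.29  2.16  0.07  0.43 -1.75] ee [485.3 -29.  146.6]
```

Seated at h=25.04 with 12 N. Release and retreat.

>>> servo_tool(
  moves="0 0 0 0 0 0;0 0 0 0 0 0;0 0 0 0 0 0",
  hand=110,
)

```text
t: 17.68
ee_pos: [485.7, -29.0, 146.1]
orientation: [-1.559, -0.215, -0.195]
ft_force: [0.1, -0.3, 0.4]
width: 49.7
```

>>> servo_tool(
  moves="-0.015 -0.0002 0.026 0 0 0;-0.03 -0.0004 0.052 0 0 0;-0.04 -0.0005 0.0693 0 0 0;-0.04 -0.0005 0.0693 0 0 0",
)

```text
t: 18.18
ee_pos: [446.0, -29.6, 216.5]
orientation: [-1.559, -0.217, -0.197]
ft_force: [0.5, 0.2, -0.6]
width: 49.8
```

```bash
python3 st.py w14 "-.04 -.0005 .0693 0 0 0"
python3 - <<'E'
from h import *
crop('w14',260,170,400,275,'w14d')
im=load('w14'); W=cloud(im).reshape(-1,3); W=W[np.isfinite(W[:,0])]; d=W-F; h=d@a; x=d@xa; y=d@sy; r=np.hypot(x,y)
for lo,hi,r0,r1 in [(41.5,48,0,12),(34,40.5,0,12),(26,36,11,15),(16,26,17,21.5),(12,22,23.5,27.5)]:
    k=(r<r1)&(r>r0)&(h>lo)&(h<hi); q=np.c_[x[k],y[k]].astype(np.float32)
    print(lo,k.sum(),'h',h[k].mean().round(2),h[k].std().round(2),cv2.minAreaRect(q) if k.sum()>5 else 0)
E
```

```text
t 18.175 meas h,xa,sy [105.21   0.     0.37] cmd [ 1.0486e+02 -8.0000e-02  5.8000e-01] axis err [-0.2   0.03]
F a,xa,sy [-0.7  0.1  0.1] M [ 0.02 -0.03  0.1 ] w 49.8 q [-0.11  0.1   2.19  0.06  0.6  -1.74] ee [446.  -29.6 216.5]
41.5 131 h 44.9 0.95 ((1.0104246139526367, -0.02678203582763672), (4.959826946258545, 15.998808860778809), 83.3279800415039)
34 241 h 36.87 0.97 ((0.8638477325439453, -0.2807331085205078), (17.082765579223633, 17.07806968688965), 89.94893646240234)
26 471 h 31.33 0.68 ((0.07315731048583984, 0.1577281951904297), (29.36371421813965, 29.31447410583496), 44.96437454223633)
16 709 h 21.3 0.7 ((0.037258148193359375, -0.2021465301513672), (42.40041732788086, 41.42485809326172), 89.97236633300781)
12 787 h 17.31 0.7 ((-0.09135627746582031, -0.28556060791015625), (53.70824432373047, 53.46964645385742), 89.99796295166016)
```

View pics/w14d.png

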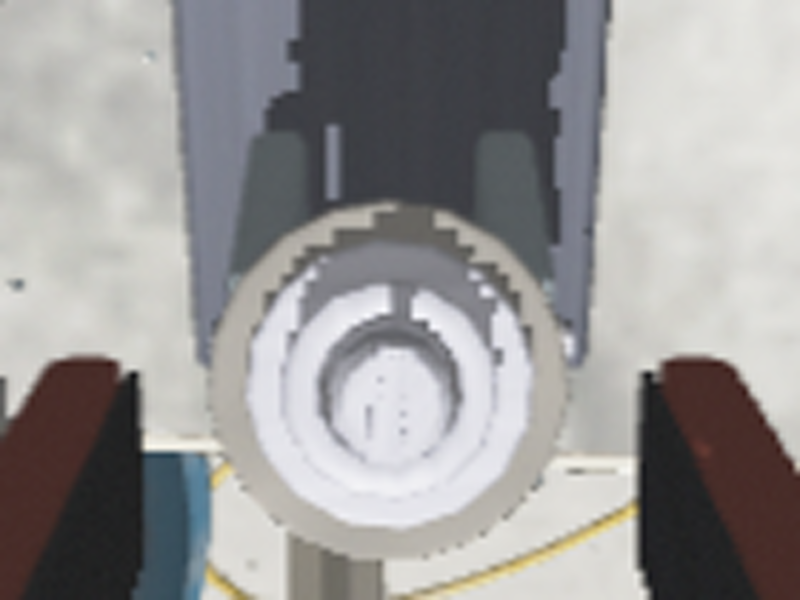

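The collar is seated: the hub top, its flange and the wheel face all read the expected heights plus the same 1.3 mm camera bias. Now the cap: I need its bar direction.

Run:
```python
from kin import *
for n in ['w1','w2']:
    W=cloud(load(n)).reshape(-1,3); s=W[(W[:,2]>34)&(W[:,2]<42)&(np.hypot(W[:,0]-401,W[:,1]+198)<25)]
    print(n,len(s),s[:,2].mean(),cv2.minAreaRect(s[:,:2].astype(np.float32)))
    q=s[:,:2]-s[:,:2].mean(0); e,v=np.linalg.eigh(np.cov(q.T)); print(np.degrees(np.arctan(v[1,1]/v[0,1])),np.sqrt(e*12))
    s=W[(W[:,2]>16)&(W[:,2]<26)&(np.hypot(W[:,0]-401,W[:,1]+198)<25)]; print(cv2.minEnclosingCircle(s[:,:2].astype(np.float32)),s[:,2].mean())
# clutter near cap
for n in ['w1','w2','top0']:
    W=cloud(load(n)).reshape(-1,3); d=np.hypot(W[:,0]-401,W[:,1]+198)
    s=W[(d>26)&(d<110)&(W[:,2]>8)&(W[:,2]<140)]; 
    for ang in range(-180,180,30):
        t=np.degrees(np.arctan2(s[:,1]+198,s[:,0]-401)); k=abs(t-ang-15)<15
        if k.sum()>3: print(n,ang,'..',ang+30,k.sum(),'dmin',np.percentile(np.hypot(s[k,0]-401,s[k,1]+198),2).round(),'zmax',s[k,2].max().round())
```

```text
w1 327 37.94031420190007 ((401.0740661621094, -198.0370330810547), (36.087318420410156, 12.965472221374512), 5.984954357147217)
6.393011546935401 [12.56330061 35.81028917]
((401.0386047363281, -198.2763671875), 21.035261154174805) 20.615302629050515
w2 730 38.033119997869214 ((400.9917907714844, -197.7575225830078), (35.887718200683594, 13.110054969787598), 8.055474281311035)
6.891733241097443 [12.3996691  35.76464176]
((401.74322509765625, -197.8311309814453), 21.82646942138672) 20.73324905285047
w1 -90 .. -60 1728 dmin 59.0 zmax 92.0
w1 -60 .. -30 400 dmin 61.0 zmax 78.0
w1 90 .. 120 68 dmin 105.0 zmax 12.0
w2 -90 .. -60 4530 dmin 59.0 zmax 92.0
w2 -60 .. -30 1792 dmin 61.0 zmax 91.0
w2 30 .. 60 1256 dmin 78.0 zmax 40.0
w2 90 .. 120 81 dmin 105.0 zmax 13.0
top0 -90 .. -60 446 dmin 59.0 zmax 92.0
top0 -60 .. -30 145 dmin 61.0 zmax 90.0
top0 30 .. 60 273 dmin 77.0 zmax 40.0
top0 90 .. 120 13 dmin 107.0 zmax 13.0
```

The bar is yawed +6.6° with its centre at (401,−198). With φ=15° the gripper body would brush the jar, so I'll use φ=8° and check that.

Run:
```python
from kin import *
for h in (100,70): print([x.round(2) for x in ikall(F+h*a,spRphi(-6.7,8))])
o=load('w14')['obs']; setcmd(o['ee_pos'],o['orientation'])
M=R.from_euler('zy',[0,0]).as_matrix()
b=np.radians(6.6); z=np.array([-np.sin(b),np.cos(b),0]); M=R.from_rotvec(z*np.radians(8)).as_matrix()@toolR([0,0,-1],z)
P=np.array([401,-197.9,31])-12.5*M[:,1]; print(P,[x.round(2) for x in ikall(P,M)]); to(P,M); to(P+[0,0,60],M)
```

```text
[array([-0.14,  0.13,  2.26,  0.2 ,  0.38, -1.78])]
[array([-0.13,  0.21,  2.25,  0.23,  0.31, -1.81])]
[ 402.7281346  -197.700048     43.37835086] [array([-0.44,  0.57,  2.04, -0.12,  0.66, -2.02])]
row [-0.0432 -0.1681 -0.1731] [-1.47 23.05  5.78] | mm 245.1 deg 23.8
row [-0.0432 -0.1681 -0.1131] [-1.47 23.05  5.78] | mm 207.2 deg 23.8
```

>>> servo_tool(
  moves="-0.012 -0.045 0 -0.3 5 1.2;-0.022 -0.09 -0.02 -0.6 10 2.5;-0.032 -0.135 -0.06 -1 16 4;-0.043 -0.168 -0.1 -1.47 23 5.78;-0.043 -0.168 -0.113 -1.47 23.05 5.78;-0.043 -0.168 -0.113 -1.47 23.05 5.78;-0.043 -0.168 -0.113 -1.47 23.05 5.78",
)

```text
t: 19.1
ee_pos: [402.8, -196.7, 103.2]
orientation: [-1.574, 0.019, 0.201]
ft_force: [0.0, 0.2, 0.3]
width: 50.3
```

Run:
```python
from kin import *
im=grab('wrist'); save(im,'w15'); o=im['obs']; print(o['ee_pos'],o['orientation'],o['t'],o['width'])
W=cloud(im).reshape(-1,3); s=W[(W[:,2]>34)&(W[:,2]<42)&(np.hypot(W[:,0]-401,W[:,1]+198)<25)]; q=s[:,:2]-s[:,:2].mean(0); e,v=np.linalg.eigh(np.cov(q.T)); print(s.mean(0),cv2.minAreaRect(s[:,:2].astype(np.float32)),np.degrees(np.arctan(v[1,1]/v[0,1])))
setcmd(o['ee_pos'],o['orientation'])
b=np.radians(6.6); z=np.array([-np.sin(b),np.cos(b),0]); M=R.from_rotvec(z*np.radians(8)).as_matrix()@toolR([0,0,-1],z)
P=np.array([401,-197.9,31])-12.5*M[:,1]; to(P,M)
```

```text
[ 402.84018535 -196.71102638  103.19377029] [-1.57414138  0.01947137  0.20134156] 19.1 50.3318594484913
[ 400.54561406 -198.3622899    38.49062955] ((400.8903503417969, -198.33534240722656), (35.460025787353516, 11.203046798706055), 6.685415744781494) 6.722951640358761
row [-0.0001 -0.001  -0.0598] [ 0.   -0.06 -0.04] | mm 59.8 deg 0.1
```

View pics/w15.png

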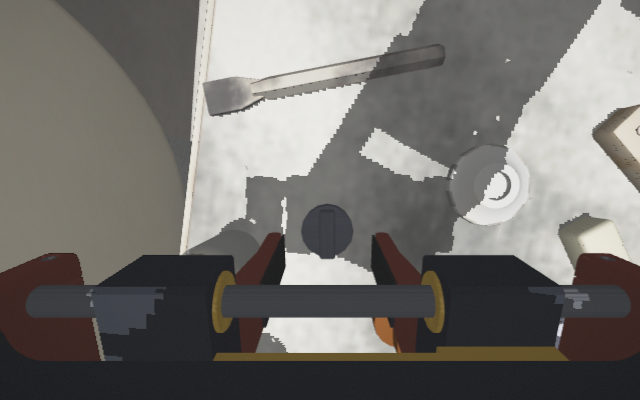

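The bar is aligned with the tool, cap at (327,231) centred between the fingers. Descending and gripping.

>>> servo_tool(
  moves="0 -0.0013 -0.03 0 0 0;0 -0.0013 -0.055 0 0 0;0 -0.0013 -0.0598 0 0 0;0 -0.0013 -0.0598 0 0 0",
)

```text
t: 19.65
ee_pos: [403.1, -198.7, 43.6]
orientation: [-1.574, 0.02, 0.202]
ft_force: [1.0, -0.1, 0.4]
width: 49.9
```

>>> servo_tool(
  moves="0 0 0 0 0 0;0 0 0 0 0 0;0 0 0 0 0 0;0 0 0 0 0 0;0 0 0 0 0 0",
  hand=255,
)

```text
t: 20.27
ee_pos: [402.6, -198.8, 42.7]
orientation: [-1.574, 0.021, 0.202]
ft_force: [0.4, 0.8, 3.3]
width: 11.6
```

Run:
```python
from kin import *
im=grab('wrist'); save(im,'w16'); o=im['obs']; print(o['ee_pos'],o['orientation'],o['t'],o['width'],o['ft_force'])
W=cloud(im).reshape(-1,3); s=W[(W[:,2]>18)&(W[:,2]<24)&(np.hypot(W[:,0]-401,W[:,1]+198)<25)]; print(s.min(0),s.max(0))
setcmd(o['ee_pos'],o['orientation'])
C=np.array([401,o['ee_pos'][1]-.2,18.5]); M=R.from_rotvec(o['orientation']).as_matrix()
loc=M.T@(C-o['ee_pos']); ax=M.T@[0,0,1]; print('in tool',loc,ax); json.dump([loc.tolist(),ax.tolist()],open('held.json','w'))
Rt=spRphi(-6.7,8); G=F-.5*xa+.3*sy
to(G+(48.5+25)*a-Rt@loc,Rt); print('axis',Rt@ax-a)
```

```text
[ 402.59690118 -198.76469675   42.73661895] [-1.57375048  0.02140292  0.20203202] 20.275 11.607785114252657 [0.41150363 0.82486736 3.32164187]
[ 380.34425851 -220.17792913   18.1633465 ] [ 406.12640206 -178.89696162   23.95446434]
in tool [ 1.84322104 24.21994281 -0.02641714] [-1.41780037e-01 -9.89898082e-01  4.56985056e-04]
row [0.0524 0.1691 0.1504] [  3.65 -29.98 -12.26] | mm 232.3 deg 32.6
axis [-0.00222653  0.00073198 -0.00128397]
```

View pics/w16.png

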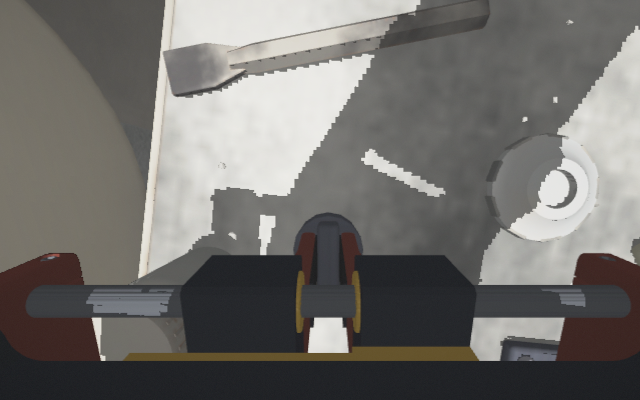

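>>> servo_tool(
  moves="0 0 0.06 0 0 0;0 0.005 0.12 0 -4 -1;0.008 0.03 0.17 0.5 -9 -3;0.018 0.06 0.175 1 -14 -5;0.028 0.1 0.175 1.8 -19 -7.5;0.04 0.135 0.17 2.8 -25 -10;0.0524 0.169 0.158 3.65 -30 -12.26;0.0524 0.169 0.1504 3.65 -30 -12.26",
)

```text
t: 21.32
ee_pos: [453.4, -28.0, 191.9]
orientation: [-1.507, -0.223, -0.372]
ft_force: [1.1, -0.5, -1.0]
width: 11.7
```

>>> servo_tool(
  moves="0 0 0 0 0 0;0 0 0 0 0 0",
)

```text
t: 21.58
ee_pos: [455.5, -30.5, 193.3]
orientation: [-1.508, -0.222, -0.376]
ft_force: [0.5, -0.1, -1.4]
width: 12.1
```

```bash
python3 st.py w17 ".0524 .169 .1504 3.65 -30 -12.26"
```

```text
t 21.575 meas h,xa,sy [73.39 -0.   -0.57] cmd [73.49 -0.54  0.22] axis err [-0.17  0.08]
F a,xa,sy [-1.5 -0.3 -0.1] M [-0.01  0.04  0.24] w 12.1 q [-0.14  0.13  2.26  0.2   0.38 -1.78] ee [455.5 -30.5 193.3]
```

View pics/w17.png

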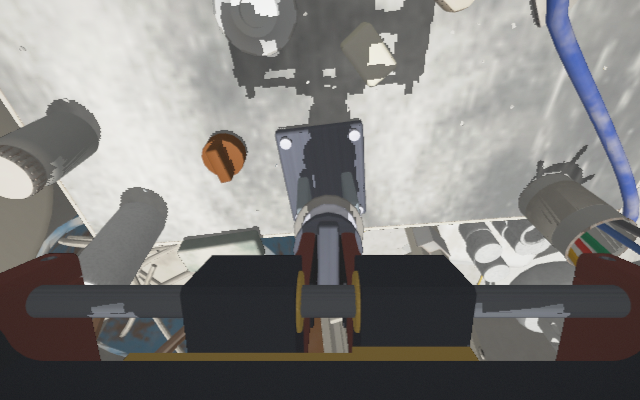

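Cap held with the bar along the tongue. Descending to just above slot engagement.

>>> servo_tool(
  moves="0.0025 0 -0.0043 0 0 0;0.005 0.0001 -0.0087 0 0 0;0.0075 0.0001 -0.013 0 0 0;0.0082 0.0001 -0.0143 0 0 0;0.0082 0.0001 -0.0143 0 0 0",
)

```text
t: 22.25
ee_pos: [463.2, -29.6, 178.5]
orientation: [-1.508, -0.222, -0.375]
ft_force: [0.9, -0.2, -1.8]
width: 11.9
```

```bash
python3 st.py - ".0082 .0001 -.0143 0 0 0"
```

```text
t 22.25 meas h,xa,sy [56.73 -0.81  0.23] cmd [57.01 -0.59  0.21] axis err [-0.14  0.04]
F a,xa,sy [-2.  -0.1 -0.3] M [-0.02  0.01  0.28] w 11.9 q [-0.13  0.18  2.26  0.22  0.34 -1.8 ] ee [463.2 -29.6 178.5]
```

>>> servo_tool(
  moves="0.0005 0 -0.0009 0 0 0;0.001 0 -0.0017 0 0 0;0.0015 0 -0.0026 0 0 0;0.0015 0 -0.0026 0 0 0",
)

```text
t: 22.75
ee_pos: [464.7, -29.7, 176.1]
orientation: [-1.508, -0.223, -0.376]
ft_force: [-0.3, 0.1, -0.9]
width: 11.5
```

```bash
python3 st.py - ".0015 0 -.0026 0 0 0"
```

```text
t 22.75 meas h,xa,sy [53.87 -0.68  0.19] cmd [54.01 -0.59  0.19] axis err [-0.16  0.05]
F a,xa,sy [-0.7 -0.7  0.1] M [0.   0.03 0.28] w 11.5 q [-0.13  0.18  2.26  0.22  0.33 -1.8 ] ee [464.7 -29.7 176.1]
```

At h=53.9 with no force, the cap is already below the 54.5–56 blocked range. Continuing down.

>>> servo_tool(
  moves="0.0005 0 -0.0009 0 0 0;0.001 0 -0.0017 0 0 0;0.0015 0 -0.0026 0 0 0;0.002 0 -0.0035 0 0 0;0.002 0 -0.0035 0 0 0",
)

```text
t: 23.38
ee_pos: [466.7, -29.7, 172.5]
orientation: [-1.508, -0.222, -0.376]
ft_force: [-0.2, -0.3, -1.2]
width: 12.0
```

>>> servo_tool(
  moves="0.0005 0 -0.0009 0 0 0;0.001 0 -0.0017 0 0 0;0.001 0 -0.0017 0 0 0",
)

```text
t: 23.75
ee_pos: [467.4, -29.7, 171.5]
orientation: [-1.508, -0.223, -0.376]
ft_force: [-8.5, -0.3, 13.1]
width: 11.8
```

```bash
python3 st.py - ".003 0 -.0052 0 0 0"
```

```text
t 23.75 meas h,xa,sy [48.53 -0.57  0.14] cmd [48.   -0.59  0.15] axis err [-0.19  0.04]
F a,xa,sy [15.6 -0.8 -0.2] M [-0.02 -0.02  0.66] w 11.8 q [-0.13  0.2   2.25  0.23  0.32 -1.81] ee [467.4 -29.7 171.5]
```

Home at h=48.53 (48.5 expected) with 16 N. Releasing and retreating along the axis.

>>> servo_tool(
  moves="0 0 0 0 0 0;0 0 0 0 0 0;0 0 0 0 0 0;0 0 0 0 0 0",
  hand=110,
)

```text
t: 24.25
ee_pos: [467.8, -29.7, 170.8]
orientation: [-1.508, -0.223, -0.376]
ft_force: [-0.2, -0.3, 1.3]
width: 47.7
```

>>> servo_tool(
  moves="-0.008 0 0.014 0 0 0;-0.025 -0.0003 0.043 0 0 0;-0.04 -0.0005 0.0693 0 0 0;-0.04 -0.0005 0.0693 0 0 0;-0.04 -0.0005 0.0693 0 0 0",
)

```text
t: 24.88
ee_pos: [427.9, -30.2, 239.9]
orientation: [-1.508, -0.223, -0.376]
ft_force: [0.5, -0.2, 0.1]
width: 49.5
```

```bash
python3 st.py w18 "-.04 -.0005 .0693 0 0 0"
python3 - <<'E'
from h import *
im=grab('scene'); save(im,'s2'); im=grab('top'); save(im,'top2')
crop('w18',240,160,420,295,'w18d'); crop('s2',245,165,345,250,'s2d')
im=load('w18'); W=cloud(im).reshape(-1,3); W=W[np.isfinite(W[:,0])]; d=W-F; h=d@a; x=d@xa; y=d@sy; r=np.hypot(x,y)
for lo,hi,r0,r1 in [(60,75,0,20),(44,54,10,20),(12,22,23.5,27.5)]:
    k=(r<r1)&(r>r0)&(h>lo)&(h<hi); q=np.c_[x[k],y[k]].astype(np.float32); print(lo,k.sum(),np.median(h[k]).round(2),h[k].std().round(2),cv2.minAreaRect(q))
    if k.sum()>30:
        A=np.c_[x[k],y[k],np.ones(k.sum())]; print('tilt deg',np.degrees(np.linalg.lstsq(A,h[k],rcond=None)[0][:2]))
E
```

```text
t 24.875 meas h,xa,sy [ 1.2753e+02 -6.1000e-01  1.2000e-01] cmd [128.02  -0.58   0.17] axis err [-0.18  0.05]
F a,xa,sy [-0.1  0.4 -0.2] M [-0.03  0.02  0.2 ] w 49.5 q [-0.15 -0.01  2.27  0.16  0.51 -1.74] ee [427.9 -30.2 239.9]
60 668 68.23 1.0 ((-0.3985862731933594, -0.8086647987365723), (11.330887794494629, 35.76899337768555), 83.26808166503906)
tilt deg [1.3290087  2.48241249]
44 939 50.45 0.69 ((-0.8933553695678711, 0.12545013427734375), (39.68324661254883, 38.16184616088867), 82.03748321533203)
tilt deg [-0.02549056 -0.00577978]
12 432 17.2 0.75 ((-3.6921634674072266, 0.6003952026367188), (54.50617980957031, 47.39481735229492), 81.3663101196289)
tilt deg [ 0.11343119 -0.2404687 ]
```

View pics/w18d.png

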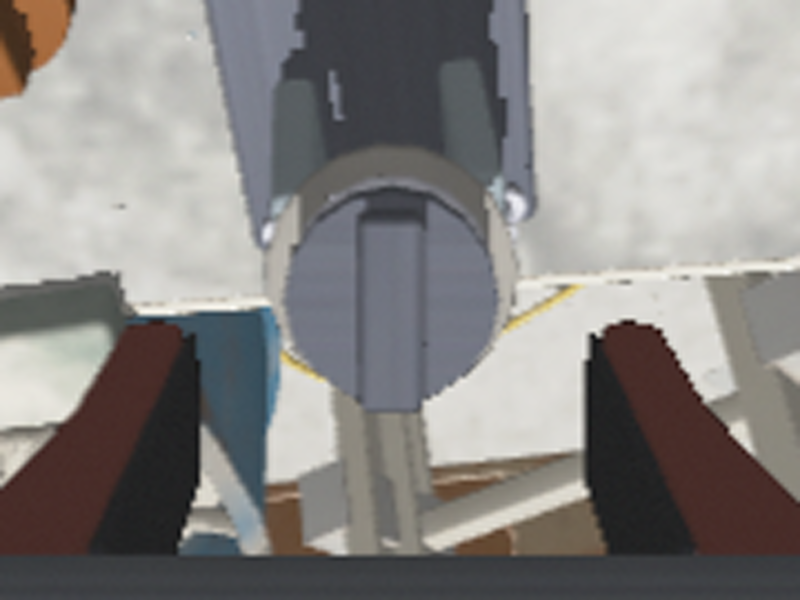

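View pics/s2d.png

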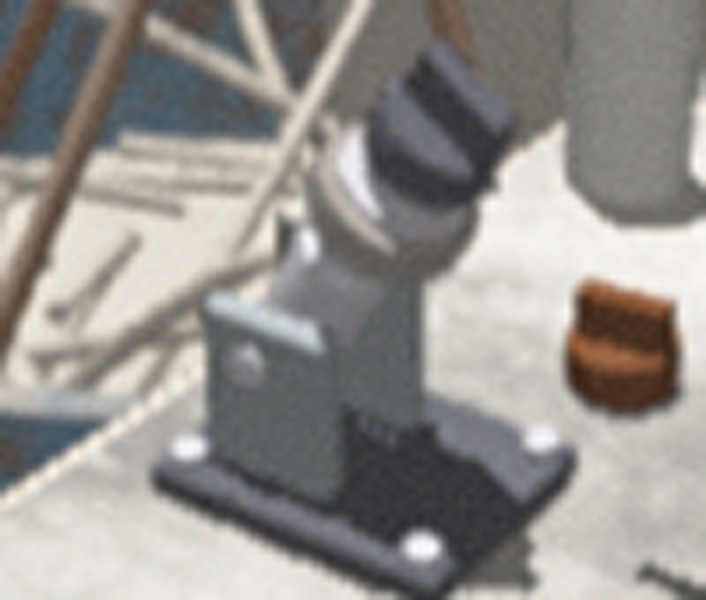

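View pics/top2.png

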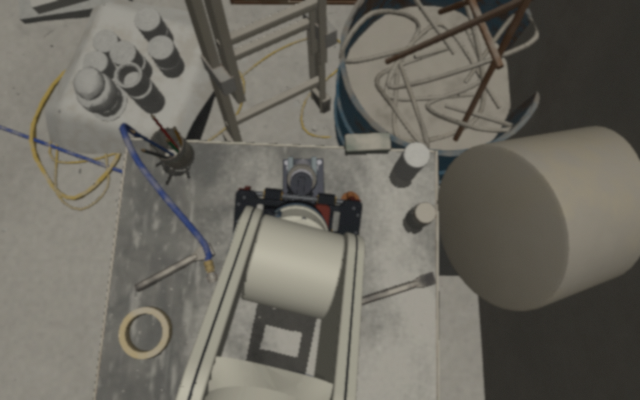

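The cap's body top reads h=49.1 and its bar top 66.9 after removing the camera bias (49 and 67 expected). It isn't tilted, and the gripper is clear. Handing in.

```bash
python3 -c "
from workcell import ctrl
print(ctrl.close_job())"
```

```text
the job is handed in; nothing more can be done
None
```

The spindle is fitted in the order asked, wheel, then collar, then cap, and the job was handed in at about 25 s with the gripper clear of everything.

**How it went:**
- **Regrip:** I set the wheel down once at another spot on the desk and gripped it again at a tilt. With the tool along the spindle axis, the arm's fifth joint would have passed its limit. The collar and cap were gripped tilted for the same reason.
- **Tongue:** it lay about 6.7° from the spindle point's x axis, consistent across four views. The cap was turned to match before lowering, so it dropped straight in without searching.

**Last checks:**

| Part | Height where it stopped (mm above flange face) | Required (mm) | Press on contact (N) |
|---|---|---|---|
| Wheel | 8.0 | 8 | 6 |
| Collar | 25.0 | 25 | 12 |
| Cap | 48.5 | 48.5 | 16 |

- **Cap after release:** depth images put the top of its round body at 49.1 mm (49 expected) and the bar top at 66.9 mm (67 expected). Its body top shows no tilt.
- **Disagreements:** the wrist camera reads about 1.3 mm too high along the axis, and I corrected for that. The fit over the bar top showed 1–2° of tilt, which I put down to edge points because the body top is flat.
- **Other things on the desk:** the arm only came near them with clearance and no contact force was felt. In the last top view the arm hid the wax block and part of the desk, so I could not confirm every one by picture.

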